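Make up two spare-parts kits

ROBOT

A 7-joint arm with a two-finger parallel gripper is mounted at the origin on the work surface; the furniture and walls round the work are solid. World frame = base frame: x ahead of the robot, y to its left, z up, the work surface at z = 0. Lengths are in m, angles in rad, forces in N, time in s.
With the tool pointing down it reaches from about 0.425 to 0.95 m from the base axis. Payload 16.7 kg.
Tool frame: the origin (TCP) lies midway between the tips of the shut fingers; the grasp point (between the pads) lies 19 mm behind it; z points along the fingers, y is the direction in which the jaws open and shut (so a half turn about z gives the same grasp; the last joint's range is limited). The gripper opens to 94 mm and grips with 3 to 60 N. Pads are 16 mm wide; open, the fingers measure 119 mm over their backs; the gripper's body (75 mm by 177 mm) begins 78 mm behind the grasp point.
Start: joints at [0.977, 0.426, 0.074, 1.606, -0.034, 1.111, -0.067], TCP at [0.29, -0.609, 0.205] pointing down, gripper open.
Joint ranges: [-2.85, 2.85], [-0.5, 2.14], [-1.23, 1.37], [0.21, 2.46], [-1.02, 4.16], [0.16, 2.05], [-2.73, 2.73]. Speed limits (rad/s): [1.89, 1.89, 2.39, 2.39, 3.01, 3.01, 3.01].

INTERFACE

Orientations are given as a 3x3 rotation matrix whose columns are the frame's x, y, z axes.
In Python, from station import r, cams gives the robot as it stands. The module is installed in compiled form; this text tells all that it offers.
- The arm moves only by the shell command python3 -m creep 'ROWS' [FORCE]. ROWS is JSON, a list of rows, each an object with "linear": the shift along the tool's x, y, z in m, a list of three; "rotation": the turn, a rotation vector about the tool's x, y, z in rad, a list of three; "gripper": the closure, from -1 (fully open) to 1 (shut), so that 0 is half open. In form: [{"linear": [dx, dy, dz], "rotation": [wx, wy, wz], "gripper": gripper}, ...]. A call has 1 to 12 rows; each row shifts and turns the pose as measured when the row begins, along the tool's axes as they then stand; what a row does not reach is not made up. A row lasts 1/10 s, in which the tool goes at most 50 mm and 8.59 degrees, less where a joint would pass 70% of its speed; a pose out of reach is approached as far as the arm can. A call is refused whole if a number of a shift passes 0.05 or a number of a turn 0.15, either way. A call with a gripper value outside its range is refused whole. The fingers move at their own pace and stop on an object; FORCE is the grip in N (left out, the last holds). Time passes only in rows, so rows that do not move let the fingers close. It gives the time, the measured TCP pose, the force and the opening at its end, in the units of the state.
- r.read_state(): the state, without advancing time (a new reading comes with each control period).
- cams.grab_frame(name): name is "side" or "top" or "wrist"; returns a dict with "img" (384x512x3 uint8, blue, green, red), "fovy" (degrees; the focal length in pixels is half the picture's height over the tangent of half this angle, whatever the lens; pixels are square), "cx", "cy" (the principal point, pixels), "view" (4x4, takes a point from world to camera coordinates). Camera axes: x right, y down, z forward; pixel columns grow to the right and rows downward; lengths in m; the calibration is good to about 2 mm. A picture is of the moment at which its call begins. There is no depth.
- r.job_done(): hands the job in, once; it reports no verdict.
The state is a dict: "clock": time; "qpos": joint angles; "joint_velocities": joint speeds; "effort": joint torques, N m; "tool_pos": TCP position; "tcp_rot": TCP orientation; "force": force on the tool from outside, world axes, zero at the start; "torque": the same for the moment, N m; "gripper_width": opening from 0.0 (shut) to 1.0 (fully open).
Only numpy, scipy, OpenCV 4.12 (cv2) and the standard library are available. Lean on these libraries where they do the work, as an engineer would, in place of code of your own. Each camera call takes 0.05 s, during which the arm holds its last target.

TASK

Make up the two kits of spare parts: the long nylon bolt and the tall narrow steel cup go into the two-compartment oblong tray, and the short steel bolt, the low wide steel cup and the bushing into the three-compartment square tray. In each tray the bolt lies flat in the long compartment and the round parts stand upright in the square compartments, one part to a compartment, all down on the floor of the tray. Leave the tape measure where it is.

Things in the scene. Friction and masses are not known exactly. Their poses are not given: they have to be found in the camera images.
- oblong_tray: Oblong tray with two compartments, 70 (x) by 178 (y) mm, fixed grey plastic, floor 3 mm thick, rim and ribs 9 mm high and 4 mm thick. Origin at the centre of its underside, on the plywood board (top 42 mm over the bench). In its own x, y: long compartment centred at (0, -33) mm, 62 (x) by 104 (y) mm inside; square compartment centred at (0, +54) mm, 62 x 62 mm inside. Small pull tab at its -x side.
- square_tray: Square tray with three compartments, 136 x 136 mm, fixed grey plastic, floor 3 mm thick, rim and ribs 9 mm high and 4 mm thick. Origin at the centre of its underside, on the plywood board (top 42 mm over the bench). In its own x, y: long compartment centred at (+33, 0) mm, 62 (x) by 128 (y) mm inside; two square ones centred at (-33, +33) and (-33, -33) mm, each 62 x 62 mm inside. Small pull tab at its -x side.
- long_bolt_mid (a point): The long bolt: white nylon hex bolt, 83 mm long, lying on the board. The point is half-way along and 11 mm above the board. Its y axis runs along the bolt towards the head; the shank is about 14 mm thick here, the head (the last 11 mm) 24 mm wide and 22 mm high.
- short_bolt_mid (a point): The short bolt: galvanised steel hex bolt, 58 mm long, lying on the board. The point is half-way along and 10 mm above the board. Its y axis runs along the bolt towards the head; the shank is 12 mm wide here and its top 16 mm above the board, the head (the last 9 mm) 22 mm wide and 20 mm high.
- low_cup_mid (a point): The low, wide steel cup: a round turned grey cup, 38 mm across and 26 mm high, standing mouth up on the board. The point is on its axis half-way up (13 mm); z axis up.
- tall_cup_mid (a point): The tall, narrow steel cup: a round turned grey cup, 32 mm across and 34 mm high, standing mouth up on the board. The point is on its axis half-way up (17 mm); z axis up.
- bushing_mid (a point): The bushing: a cream flanged round sleeve, 28 mm across at the flange on top and 18 mm high, standing flange up on the board. The point is on its axis half-way up (9 mm); z axis up.
- tape_mid (a point): A yellow tape measure, 64 x 69 x 32 mm, loose on the bench left of the board, that is to stay where it is. The point is at its centre, 15 mm above the bench. Fixed things to keep clear of: a thin tall black post (0.86 m) on a jig at about x 0.49, y 0.23, left of the board, and a clamp fixture 185 mm high between the robot and the board. The board is turned 15 degrees counter-clockwise.
Mind the look-alikes: they are no part of the job. What is shaped like the part that bears tall_cup_mid but black or turquoise is not meant.

How it is judged:
At the end, for the whole second after the job is handed in: Each part is wholly inside its compartment and rests on the tray's floor (height within 3.5 mm), bolts within 12 degrees of level, cups and bushing upright within 7 degrees, nothing moving; low cup and bushing one each in the two square compartments, either way round (x of long_bolt_mid in the frame of oblong_tray between -0.021 and 0.021 m and y of long_bolt_mid in the frame of oblong_tray between -0.045 and -0.021 m and z of long_bolt_mid in the frame of oblong_tray between 0.0105 and 0.0175 m and angle between long_bolt_mid's own y axis and vertical between 1.35 and 1.79 rad and x of tall_cup_mid in the frame of oblong_tray between -0.016 and 0.016 m and y of tall_cup_mid in the frame of oblong_tray between 0.038 and 0.07 m and z of tall_cup_mid in the frame of oblong_tray between 0.0165 and 0.0235 m and angle between each of tall_cup_mid, low_cup_mid, bushing_mid's own z axis and vertical below 0.12 rad and x of short_bolt_mid in the frame of square_tray between 0.011 and 0.055 m and y of short_bolt_mid in the frame of square_tray between -0.037 and 0.037 m and z of short_bolt_mid in the frame of square_tray between 0.0095 and 0.0165 m and angle between short_bolt_mid's own y axis and vertical between 1.35 and 1.79 rad and (((x of low_cup_mid in the frame of square_tray between -0.046 and -0.02 m and y of low_cup_mid in the frame of square_tray between 0.02 and 0.046 m and z of low_cup_mid in the frame of square_tray between 0.0125 and 0.0195 m) and (x of bushing_mid in the frame of square_tray between -0.051 and -0.015 m and y of bushing_mid in the frame of square_tray between -0.051 and -0.015 m and z of bushing_mid in the frame of square_tray between 0.0085 and 0.0155 m)) or ((x of low_cup_mid in the frame of square_tray between -0.046 and -0.02 m and y of low_cup_mid in the frame of square_tray between -0.046 and -0.02 m and z of low_cup_mid in the frame of square_tray between 0.0125 and 0.0195 m) and (x of bushing_mid in the frame of square_tray between -0.051 and -0.015 m and y of bushing_mid in the frame of square_tray between 0.015 and 0.051 m and z of bushing_mid in the frame of square_tray between 0.0085 and 0.0155 m))) and linear speed of each of long_bolt, short_bolt, low_cup, tall_cup, bushing below 0.02 m/s); the robot touches nothing.
It fails at once if the tape measure is shifted by more than 30 mm (distance of tape_mid from where it was at the start of the episode above 0.03 m).
It also fails if it takes over 144 s, if anything falls off the work surface, if the arm or the gripper's body presses on something with over 40 N, if the wrist force passes 120 N, or if a joint passes its speed limit or range.

## Working session

There is one attempt and no reset: what is moved stays moved. The work goes in short steps, Python scripts to look and compute and a shell command to move; the robot and the scene stay as the last step left them, time stands still between calls to the robot, and variables do not carry over. Pictures are saved under pics/ and viewed, and the job is handed in when it is done.

```bash
mkdir -p pics; cat > h.py <<'E'
import numpy as np, cv2
from station import r, cams
def grab(n,fn=None):
    f=cams.grab_frame(n)
    if fn: cv2.imwrite('pics/'+fn,f['img'])
    return f
def K(f):
    h=f['img'].shape[0]; return h/2/np.tan(np.radians(f['fovy'])/2)
def ray(f,u,v,z):
    fl=K(f); V=np.array(f['view']); R=V[:3,:3]; t=V[:3,3]
    d=R.T@np.array([(u-f['cx'])/fl,(v-f['cy'])/fl,1]); c=-R.T@t
    return c+d*(z-c[2])/d[2]
def proj(f,p):
    V=np.array(f['view']); q=V[:3,:3]@np.asarray(p)+V[:3,3]; fl=K(f)
    return q[:2]/q[2]*fl+np.array([f['cx'],f['cy']])
E
python3 - <<'E'
from h import *
s=r.read_state()
for k in s: print(k,np.round(s[k],3).tolist())
for n in ['side','top','wrist']:
    f=grab(n,n+'0.png'); V=np.array(f['view']); print(n,f['fovy'],f['cx'],f['cy'],(-V[:3,:3].T@V[:3,3]).round(3),V[:3,:3].round(3).tolist())
E
```

```text
clock 0.0
qpos [0.976, 0.427, 0.074, 1.607, -0.034, 1.111, -0.067]
joint_velocities [-0.002, 0.001, -0.0, -0.0, 0.0, -0.001, 0.0]
effort [-0.0, -93.582, 3.666, -45.419, -0.049, 0.02, 0.0]
tool_pos [0.29, -0.609, 0.205]
tcp_rot [[0.903, 0.43, -0.001], [0.43, -0.903, 0.001], [-0.0, -0.001, -1.0]]
force [0.187, 0.215, -0.068]
torque [0.025, 0.018, -0.008]
gripper_width 0.999
side 42.174782715134405 257.14826019237114 192.30880907442668 [0.282 1.003 0.803] [[-0.988, -0.155, 0.002], [-0.082, 0.51, -0.856], [0.132, -0.846, -0.517]]
top 56.2162551634574 257.5813199227531 188.24167637402147 [ 0.186 -0.199  1.356] [[0.012, -1.0, 0.005], [-0.974, -0.013, -0.226], [0.226, -0.002, -0.974]]
wrist 59.17592104434665 255.8220182848982 199.65759148601668 [ 0.366 -0.572  0.385] [[0.43, -0.903, -0.001], [-0.865, -0.413, 0.284], [-0.257, -0.121, -0.959]]
```

View pics/top0.png

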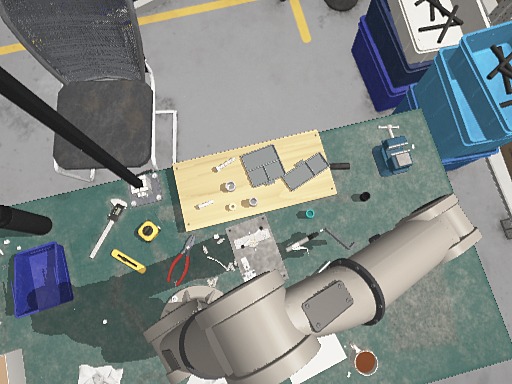

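View pics/side0.png

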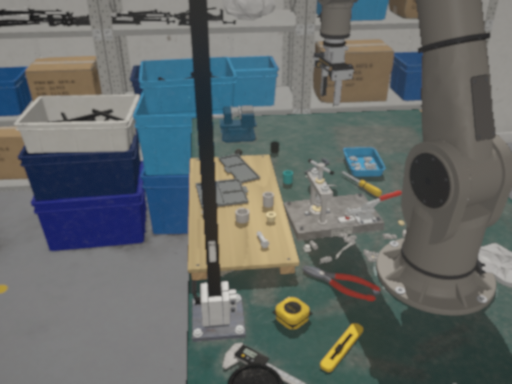

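View pics/wrist0.png

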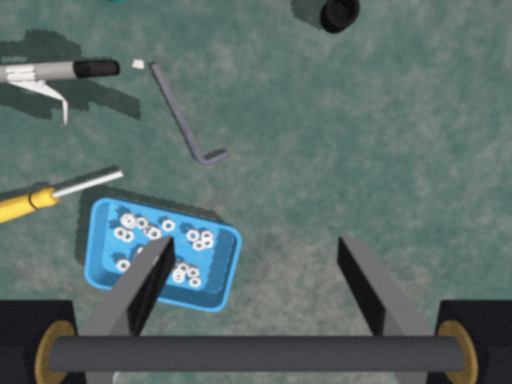

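```bash
python3 - <<'E'
from h import *
i=cv2.imread('pics/top0.png')
cv2.imwrite('pics/c1.png',cv2.resize(i[120:240,165:345],None,fx=4.4,fy=4.4,interpolation=cv2.INTER_CUBIC))
i=cv2.imread('pics/side0.png')
cv2.imwrite('pics/c2.png',cv2.resize(i[140:290,180:310],None,fx=4,fy=4,interpolation=cv2.INTER_CUBIC))
f=grab('top')
for n,u,v,z in [('bolt1',225,163,.053),('cupA',230,186,.06),('bolt2',206,205,.053),('bush',232,207,.05),('cupB',252,202,.06),('trayS',264,166,.05),('trayO',305,173,.05),('corn',174,165,.042),('corn',185,231,.042),('corn',319,131,.042),('corn',336,192,.042),('post',143,185,.0),('fix',258,247,.05),('tape',148,230,.03)]: print(n,ray(f,u,v,z).round(3))
E
```

```text
bolt1 [ 0.585 -0.077  0.053]
cupA [ 0.494 -0.099  0.06 ]
bolt2 [ 0.423 -0.012  0.053]
bush [ 0.417 -0.108  0.05 ]
cupB [ 0.435 -0.181  0.06 ]
trayS [ 0.576 -0.224  0.05 ]
trayO [ 0.551 -0.379  0.05 ]
corn [0.578 0.118 0.042]
corn [0.328 0.062 0.042]
corn [ 0.724 -0.438  0.042]
corn [ 0.481 -0.495  0.042]
post [0.508 0.243 0.   ]
fix [ 0.273 -0.205  0.05 ]
tape [0.331 0.2   0.03 ]
```

View pics/c1.png

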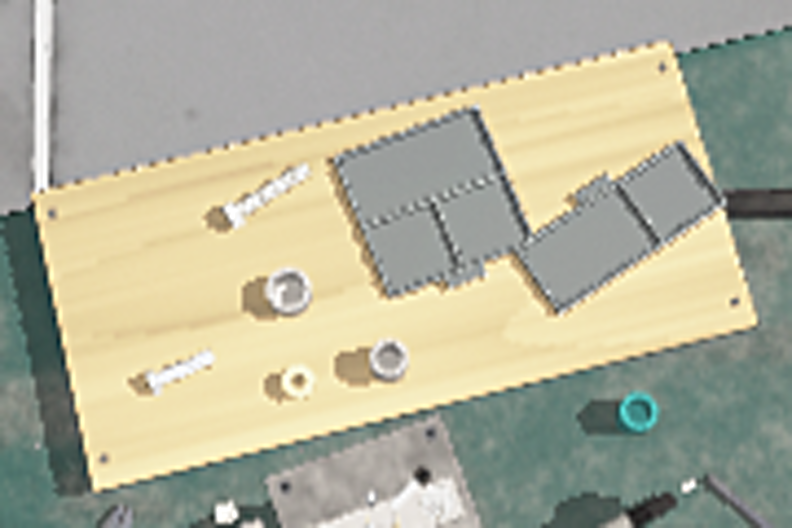

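View pics/c2.png

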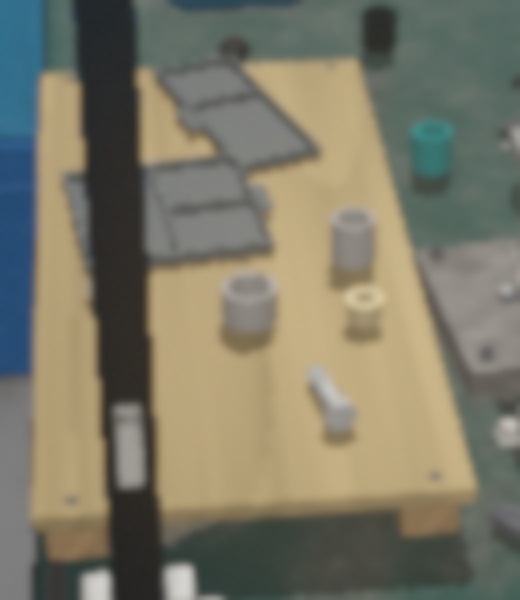

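```bash
python3 -m creep '[{"linear":[0,0,-0.04],"rotation":[0,0,0],"gripper":-1},{"linear":[0.034,-0.031,-0.012],"rotation":[0,0,0],"gripper":-1},{"linear":[0.034,-0.031,-0.012],"rotation":[0,0,0],"gripper":-1},{"linear":[0.034,-0.031,-0.012],"rotation":[0,0,0],"gripper":-1},{"linear":[0.034,-0.031,-0.012],"rotation":[0,0,0],"gripper":-1}]'
```

```text
clock: 0.7
tool_pos: [0.3573, -0.4377, 0.2922]
tcp_rot: [[0.907, 0.422, -0.005], [0.422, -0.907, 0.004], [-0.003, -0.006, -1.0]]
force: [1.5, 0.2, -0.5]
gripper_width: 0.999
```

```bash
python3 -m creep '[{"linear":[0.034,-0.031,-0.012],"rotation":[0,0,0],"gripper":-1},{"linear":[0.034,-0.031,-0.012],"rotation":[0,0,0],"gripper":-1},{"linear":[0.034,-0.031,-0.012],"rotation":[0,0,0],"gripper":-1},{"linear":[0.034,-0.031,-0.012],"rotation":[0,0,0],"gripper":-1},{"linear":[0.034,-0.031,0],"rotation":[0,0,0],"gripper":-1},{"linear":[0.03,-0.031,0],"rotation":[0,0,0],"gripper":-1},{"linear":[0,0,0],"rotation":[0,0,0],"gripper":-1},{"linear":[0,0,0],"rotation":[0,0,0],"gripper":-1}]'; python3 - <<'E'
from h import *
f=grab('wrist','w1.png')
np.save('w1v.npy',f['view'])
i=f['img']
cv2.imwrite('pics/w1b.png',cv2.resize(i,(800,600),interpolation=cv2.INTER_CUBIC))
E
```

```text
clock: 1.5
tool_pos: [0.4647, -0.1673, 0.3452]
tcp_rot: [[0.903, 0.43, -0.001], [0.43, -0.903, 0.002], [-0.0, -0.002, -1.0]]
force: [0.0, -0.9, -0.3]
gripper_width: 1.004
```

View pics/w1b.png

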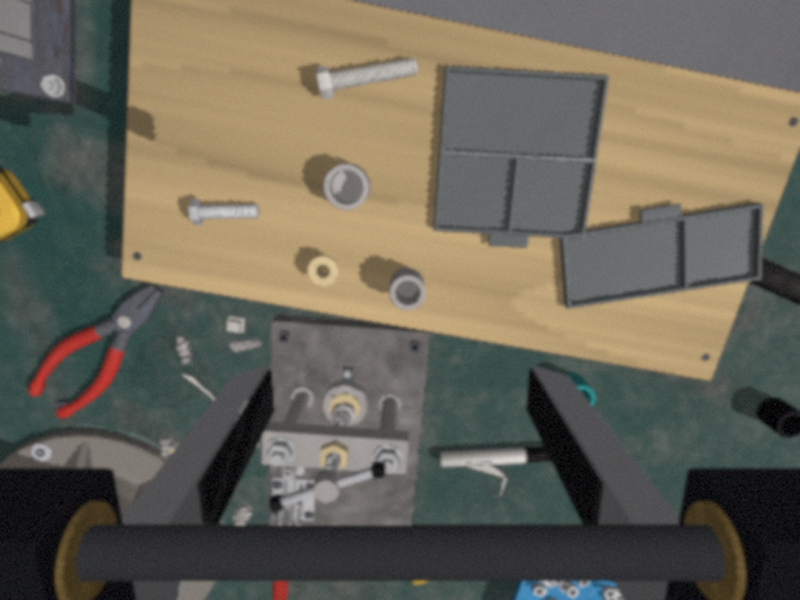

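```bash
python3 - <<'E'
from h import *
i=cv2.imread('pics/w1.png')
def crop(n,x0,y0,x1,y1,s):
    c=cv2.resize(i[y0:y1,x0:x1],None,fx=s,fy=s,interpolation=cv2.INTER_CUBIC)
    for x in range((x0+9)//10*10,x1,10): cv2.putText(c,str(x),(int((x-x0)*s),8),0,.3,(0,0,255)); cv2.line(c,(int((x-x0+.5)*s),0),(int((x-x0+.5)*s),c.shape[0]),(0,0,255) if x%50==0 else (80,80,200),1) if x%20==0 else 0
    for y in range((y0+9)//10*10,y1,10): cv2.putText(c,str(y),(0,int((y-y0)*s)+8),0,.3,(255,0,0)); cv2.line(c,(0,int((y-y0+.5)*s)),(c.shape[1],int((y-y0+.5)*s)),(200,80,80),1) if y%20==0 else 0
    cv2.imwrite('pics/'+n,c)
crop('k1.png',110,30,280,205,4)
crop('k2.png',265,30,505,205,3.3)
E
```

```text
(no output)
```

View pics/k1.png

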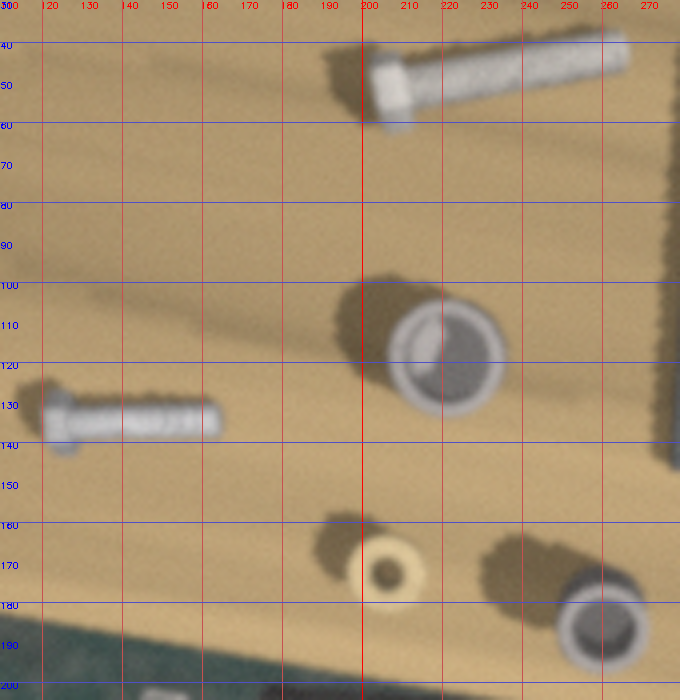

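View pics/k2.png

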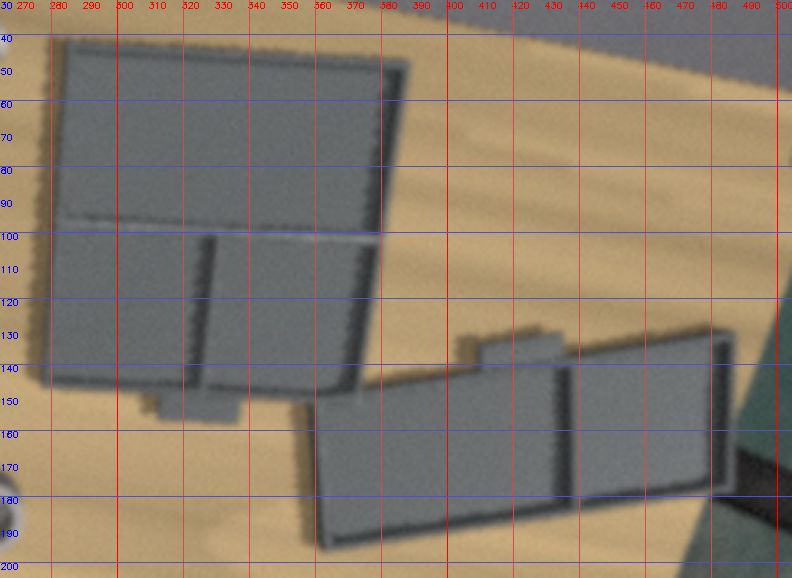

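```bash
cat > m1.py <<'E'
from h import *
from scipy.optimize import least_squares
f=grab('wrist'); f['view']=np.load('w1v.npy')
def tray(cs,hx,hy,g):
    # cs: list of (sx,sy,u,v)
    def res(p):
        c,s=np.cos(p[2]),np.sin(p[2]); o=[]
        for sx,sy,u,v in cs:
            x,y=sx*hx,sy*hy
            o+=list(proj(f,[p[0]+c*x-s*y,p[1]+s*x+c*y,.051])-[u,v])
        return np.array(o)
    q=least_squares(res,g); print('tray',q.x.round(4),np.degrees(q.x[2]).round(1),'res',q.fun.round(1)); return q.x
# square: tab(-x) at image bottom; +y image left
S=tray([(1,1,282,41),(1,-1,388,48),(-1,1,277,147),(-1,-1,372,152)],.068,.068,[.57,-.22,.3])
O=tray([(1,-1,362,197),(1,1,485,178),(-1,1,487,130)],.035,.089,[.55,-.38,np.arctan2(-.56,-.83)])
np.savez('trays.npz',S=S,O=O)
def w(T,x,y):
    c,s=np.cos(T[2]),np.sin(T[2]); return np.array([T[0]+c*x-s*y,T[1]+s*x+c*y]).round(4)
print('sq long',w(S,.033,0),'A',w(S,-.033,.033),'B',w(S,-.033,-.033))
print('ob long',w(O,0,-.033),'sq',w(O,0,.054), 'y axis dir deg',np.degrees(O[2])+90)
print('low',ray(f,220.5,119,.068).round(4)); print('tall',ray(f,260,186,.076).round(4)); print('bush',ray(f,205.5,172,.060).round(4))
for n,a,b,z in [('long',(203.5,51.5),(266,43),.053),('short',(120.5,135.0),(164.5,134.2),.052)]:
    p,q=ray(f,*a,z),ray(f,*b,z); d=(p-q)[:2]; print(n,((p+q)/2).round(4),'len',np.hypot(*d).round(4),'headdir',np.degrees(np.arctan2(d[1],d[0])).round(1))
E
python3 m1.py
```

```text
tray [ 0.5834 -0.2193  0.3939] 22.6 res [ 0.8  0.4 -0.  -0.9 -1.3  0.4  0.4  0.2]
tray [ 0.5624 -0.381  -2.5394] -145.5 res [-0.8  0.2  0.5  0.5  0.2 -0.5]
sq long [ 0.6139 -0.2066] A [ 0.5403 -0.2015] B [ 0.5656 -0.2624]
ob long [ 0.5437 -0.3538] sq [ 0.593  -0.4255] y axis dir deg -55.499202121455994
low [ 0.4983 -0.0984  0.068 ]
tall [ 0.4404 -0.1839  0.076 ]
bush [ 0.4222 -0.108   0.06  ]
long [ 0.587  -0.0776  0.053 ] len 0.0812 headdir 122.5
short [ 0.4312 -0.0083  0.052 ] len 0.061 headdir 116.5
```

```bash
python3 - <<'E'
from h import *
f=grab('wrist'); f['view']=np.load('w1v.npy')
for u,v in [(275,505),(378,468),(325,490),(335,455),(280,450),(385,455),(345,400)]:
    print(u,v,[ray(f,u/1.5625,v/1.5625,z).round(3).tolist() for z in (.08,.12,.185)])
g=grab('side')
i=g['img']; cv2.imwrite('pics/c3.png',cv2.resize(i[130:260,270:400],None,fx=4.5,fy=4.5,interpolation=cv2.INTER_CUBIC))
for p in [(.23,-.2,.185),(.25,-.2,.185),(.27,-.2,.185),(.3,-.2,.185),(.27,-.2,.12)]: print(p,proj(g,p).round(0))
print(ray(g,318,163,.185))
E
```

```text
275 505 [[0.189, -0.161, 0.08], [0.221, -0.158, 0.12], [0.272, -0.154, 0.185]]
378 468 [[0.271, -0.235, 0.08], [0.295, -0.226, 0.12], [0.334, -0.211, 0.185]]
325 490 [[0.226, -0.199, 0.08], [0.254, -0.193, 0.12], [0.3, -0.183, 0.185]]
335 455 [[0.266, -0.192, 0.08], [0.291, -0.187, 0.12], [0.331, -0.178, 0.185]]
280 450 [[0.248, -0.142, 0.08], [0.275, -0.141, 0.12], [0.317, -0.14, 0.185]]
385 455 [[0.287, -0.235, 0.08], [0.309, -0.226, 0.12], [0.346, -0.211, 0.185]]
345 400 [[0.323, -0.177, 0.08], [0.342, -0.173, 0.12], [0.374, -0.166, 0.185]]
(0.23, -0.2, 0.185) [346. 162.]
(0.25, -0.2, 0.185) [338. 161.]
(0.27, -0.2, 0.185) [331. 161.]
(0.3, -0.2, 0.185) [320. 160.]
(0.27, -0.2, 0.12) [329. 182.]
[ 0.30332081 -0.18215089  0.185     ]
```

View pics/c3.png

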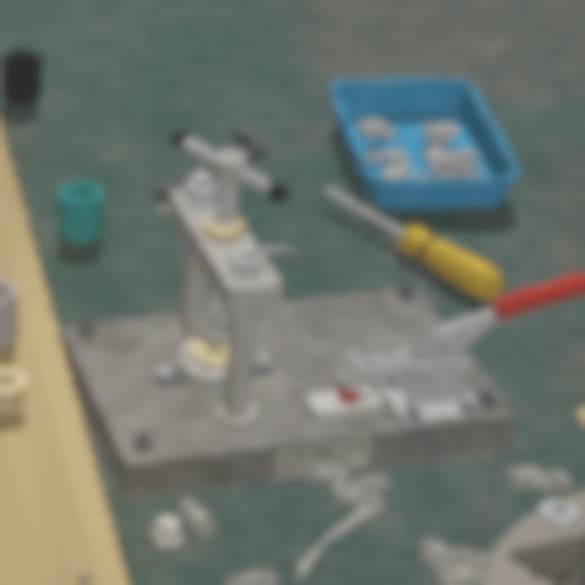

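```bash
cat > d.py <<'E'
import sys
from h import *
# usage: d.py x y z [toolx angle deg]
x,y,z=map(float,sys.argv[1:4]); s=r.read_state(); R=np.array(s['tcp_rot']); p=np.array(s['tool_pos'])
d=R.T@(np.array([x,y,z])-p)
a=np.degrees(np.arctan2(R[1,0],R[0,0]))
print('pos',p.round(4),'angx',a.round(2),'w',s['gripper_width'],'d tool',d.round(4),'|d|',np.linalg.norm(d).round(3), 'tilt',np.degrees(np.arccos(-R[2,2])).round(2))
if len(sys.argv)>4:
    t=float(sys.argv[4]); 
    e=(a-t+180)%360-180
    print('rotz needed',np.radians(e).round(4))
E
python3 -m creep '[{"linear":[0,0,0.04],"rotation":[0,0,0.149],"gripper":-0.28},{"linear":[0,0,0.04],"rotation":[0,0,0.149],"gripper":-0.28},{"linear":[0,0,0.03],"rotation":[0,0,0.147],"gripper":-0.28},{"linear":[0,0,0],"rotation":[0,0,0],"gripper":-0.28}]'; python3 d.py .4404 -.1839 .051 0
```

```text
clock: 2.1
tool_pos: [0.4635, -0.1733, 0.2326]
tcp_rot: [[1.0, -0.02, 0.001], [-0.02, -1.0, 0.001], [0.001, -0.001, -1.0]]
force: [-0.2, 0.1, 0.1]
gripper_width: 0.7
pos [ 0.4635 -0.1733  0.2326] angx -1.17 w 0.6999123663880512 d tool [-0.023   0.0113  0.1815] |d| 0.183 tilt 0.07
rotz needed -0.0204
```

```bash
python3 -m creep '[{"linear":[-0.012,0.006,0.03],"rotation":[0,0,-0.02],"gripper":-0.28},{"linear":[-0.011,0.005,0.04],"rotation":[0,0,0],"gripper":-0.28},{"linear":[0,0,0.03],"rotation":[0,0,0],"gripper":-0.28},{"linear":[0,0,0],"rotation":[0,0,0],"gripper":-0.28}]'; python3 d.py .4404 -.1839 .051 0
python3 - <<'E'
from h import *
f=grab('wrist','w2.png'); print(proj(f,[.4404,-.1839,.076]),ray(f,0,0,0))
E
```

```text
clock: 2.5
tool_pos: [0.4422, -0.1881, 0.1351]
tcp_rot: [[1.0, 0.015, 0.006], [0.015, -1.0, -0.001], [0.006, 0.001, -1.0]]
force: [-0.4, -0.4, -0.2]
gripper_width: 0.64
pos [ 0.4422 -0.1881  0.1351] angx 0.85 w 0.6399227364193426 d tool [-0.0022 -0.0044  0.0841] |d| 0.084 tilt 0.35
rotz needed 0.0148
[251.55751323 219.14883024] [0.60311552 0.02757197 0.        ]
```

View pics/w2.png

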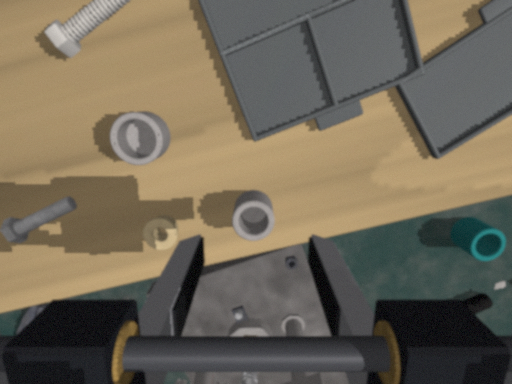

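```bash
python3 -m creep '[{"linear":[-0.002,-0.003,0.035],"rotation":[0,0,0],"gripper":-0.28},{"linear":[0,0,0.035],"rotation":[0,0,0],"gripper":-0.28},{"linear":[0,0,0.012],"rotation":[0,0,0],"gripper":-0.28},{"linear":[0,0,0],"rotation":[0,0,0],"gripper":-0.28}]' 15; python3 d.py .4404 -.185 .051 0
```

```text
clock: 2.95
tool_pos: [0.4493, -0.1893, 0.0624]
tcp_rot: [[1.0, 0.02, 0.02], [0.02, -1.0, -0.007], [0.019, 0.007, -1.0]]
force: [0.3, 0.2, -0.0]
gripper_width: 0.639
pos [ 0.4493 -0.1893  0.0624] angx 1.16 w 0.6386643664639763 d tool [-0.0091 -0.0046  0.0112] |d| 0.015 tilt 1.19
rotz needed 0.0202
```

```bash
cat >> d.py <<'E'
v=R.T@np.array([0,0,-1.]); print('rotx,roty needed',(-v[1]).round(4),v[0].round(4))
E
python3 -m creep '[{"linear":[-0.009,-0.004,0.003],"rotation":[0.007,-0.019,0.02],"gripper":-0.28},{"linear":[0,0,0.0],"rotation":[0,0,0],"gripper":-0.28}]' 15; python3 d.py .4404 -.185 .051 0
```

```text
clock: 3.15
tool_pos: [0.4416, -0.186, 0.0624]
tcp_rot: [[1.0, -0.001, 0.002], [-0.001, -1.0, -0.001], [0.002, 0.001, -1.0]]
force: [0.1, -0.2, -0.3]
gripper_width: 0.64
pos [ 0.4416 -0.186   0.0624] angx -0.06 w 0.6396979744574914 d tool [-0.0012 -0.001   0.0113] |d| 0.011 tilt 0.12
rotz needed -0.001
rotx,roty needed 0.0007 -0.002
```

```bash
python3 -m creep '[{"linear":[-0.001,0.0,0.006],"rotation":[0,0,0],"gripper":-0.28},{"linear":[0,0,0.006],"rotation":[0,0,0],"gripper":-0.28},{"linear":[0,0,0.0],"rotation":[0,0,0],"gripper":0.5},{"linear":[0,0,0.0],"rotation":[0,0,0],"gripper":0.8},{"linear":[0,0,0.0],"rotation":[0,0,0],"gripper":0.8},{"linear":[0,0,0.0],"rotation":[0,0,0],"gripper":0.8}]' 15; python3 d.py .4404 -.185 .051 0
```

```text
clock: 3.75
tool_pos: [0.442, -0.1866, 0.052]
tcp_rot: [[1.0, -0.001, 0.006], [-0.001, -1.0, -0.002], [0.006, 0.002, -1.0]]
force: [-0.6, -0.9, 0.2]
gripper_width: 0.335
pos [ 0.442  -0.1866  0.052 ] angx -0.03 w 0.3352108562665238 d tool [-0.0016 -0.0016  0.001 ] |d| 0.002 tilt 0.34
rotz needed -0.0006
rotx,roty needed 0.0022 -0.0055
```

```bash
python3 -m creep '[{"linear":[0,0,-0.03],"rotation":[0,0,0],"gripper":0.8},{"linear":[0,0,-0.03],"rotation":[0,0,0],"gripper":0.8},{"linear":[0.021,0.033,-0.02],"rotation":[0,0,0],"gripper":0.8},{"linear":[0.021,0.033,0],"rotation":[0,0,0],"gripper":0.8},{"linear":[0.021,0.033,0],"rotation":[0,0,0],"gripper":0.8},{"linear":[0.021,0.033,0],"rotation":[0,0,0],"gripper":0.8},{"linear":[0.021,0.033,0],"rotation":[0,0,0],"gripper":0.8},{"linear":[0.021,0.033,0],"rotation":[0,0,0],"gripper":0.8},{"linear":[0.0,0.0,0],"rotation":[0,0,0],"gripper":0.8}]' 15; python3 d.py .593 -.4255 .055 0
```

```text
clock: 4.65
tool_pos: [0.5708, -0.391, 0.1358]
tcp_rot: [[1.0, 0.003, 0.004], [0.003, -1.0, -0.003], [0.004, 0.003, -1.0]]
force: [-1.2, -0.0, -0.9]
gripper_width: 0.335
pos [ 0.5708 -0.391   0.1358] angx 0.18 w 0.3348510543832796 d tool [0.0218 0.0343 0.081 ] |d| 0.091 tilt 0.26
rotz needed 0.0031
rotx,roty needed 0.0028 -0.0037
```

```bash
python3 -m creep '[{"linear":[0.022,0.034,0.01],"rotation":[0.003,-0.004,0],"gripper":0.8},{"linear":[0,0,0.02],"rotation":[0,0,0],"gripper":0.8},{"linear":[0,0,0.01],"rotation":[0,0,0],"gripper":0.8},{"linear":[0,0,0.0],"rotation":[0,0,0],"gripper":0.8}]' 15; python3 d.py .593 -.4255 .055 0
python3 - <<'E'
from h import *
f=grab('wrist','w3.png'); 
g=grab('side','s3.png'); g2=grab('top','t3.png')
cv2.imwrite('pics/s3c.png',cv2.resize(g['img'][100:250,150:310],None,fx=4,fy=4))
E
```

```text
clock: 5.05
tool_pos: [0.5927, -0.4253, 0.093]
tcp_rot: [[1.0, 0.003, -0.003], [0.003, -1.0, 0.002], [-0.003, -0.002, -1.0]]
force: [-1.1, -0.9, -2.0]
gripper_width: 0.332
pos [ 0.5927 -0.4253  0.093 ] angx 0.17 w 0.3316362843736225 d tool [0.0004 0.0003 0.038 ] |d| 0.038 tilt 0.22
rotz needed 0.003
rotx,roty needed -0.0024 0.0028
```

View pics/w3.png

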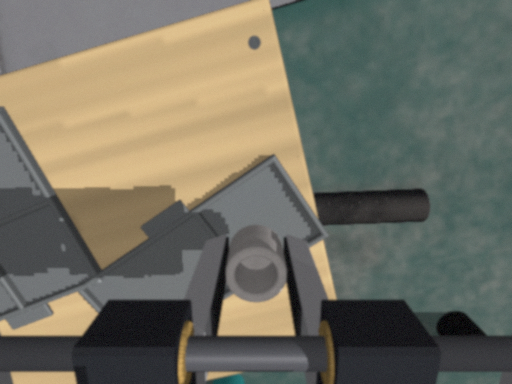

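View pics/s3c.png

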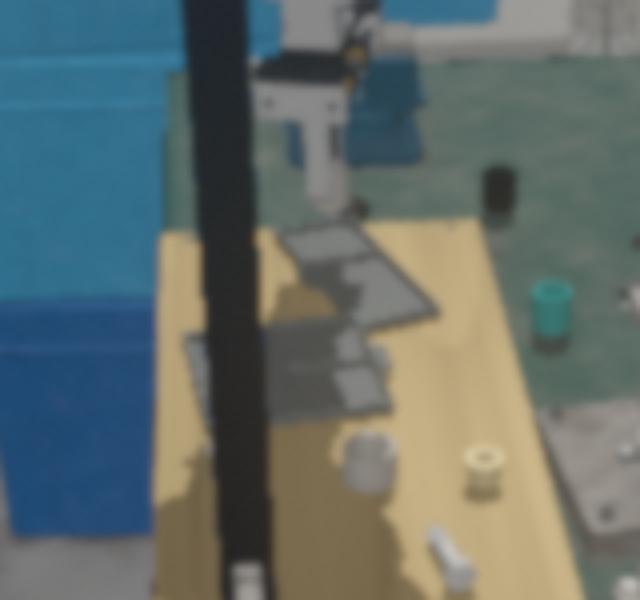

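```bash
python3 - <<'E'
from h import *
f=grab('wrist'); T=np.load('trays.npz')['O']; c,s=np.cos(T[2]),np.sin(T[2])
for x,y in [(-.035,.089),(.035,.089),(.035,-.089),(-.035,-.089)]: print(x,y,proj(f,[T[0]+c*x-s*y,T[1]+s*x+c*y,.051]).round(1))
E
```

```text
-0.035 0.089 [271.5 156.1]
0.035 0.089 [325.5 236.5]
0.035 -0.089 [134.6 352.6]
-0.035 -0.089 [ 74.3 288.7]
```

```bash
python3 -m creep '[{"linear":[0,0,0.015],"rotation":[0,0,0],"gripper":0.8},{"linear":[0,0,0.012],"rotation":[0,0,0],"gripper":0.8},{"linear":[0,0,0.005],"rotation":[0,0,0],"gripper":0.8},{"linear":[0,0,0.003],"rotation":[0,0,0],"gripper":0.8},{"linear":[0,0,0.0],"rotation":[0,0,0],"gripper":0.8}]' 15; python3 d.py .593 -.4255 .055 0
```

```text
clock: 5.75
tool_pos: [0.5944, -0.4251, 0.0594]
tcp_rot: [[1.0, 0.004, 0.002], [0.004, -1.0, -0.0], [0.002, 0.0, -1.0]]
force: [0.6, -0.5, -1.7]
gripper_width: 0.331
pos [ 0.5944 -0.4251  0.0594] angx 0.24 w 0.33121962906024655 d tool [-0.0014  0.0004  0.0043] |d| 0.005 tilt 0.11
rotz needed 0.0042
rotx,roty needed 0.0003 -0.0019
```

```bash
python3 -m creep '[{"linear":[0,0,0.003],"rotation":[0,0,0],"gripper":0.8},{"linear":[0,0,0.002],"rotation":[0,0,0],"gripper":0.8},{"linear":[0,0,0.0],"rotation":[0,0,0],"gripper":0.8}]' 15; python3 d.py .593 -.4255 .055 0
```

```text
clock: 6.05
tool_pos: [0.5948, -0.4253, 0.0552]
tcp_rot: [[1.0, 0.004, 0.003], [0.004, -1.0, -0.001], [0.003, 0.001, -1.0]]
force: [0.4, 0.5, -2.1]
gripper_width: 0.33
pos [ 0.5948 -0.4253  0.0552] angx 0.24 w 0.3302780646695231 d tool [-0.0018  0.0002  0.0002] |d| 0.002 tilt 0.16
rotz needed 0.0041
rotx,roty needed 0.0007 -0.0027
```

```bash
python3 -m creep '[{"linear":[0,0,0],"rotation":[0,0,0],"gripper":0.2},{"linear":[0,0,0],"rotation":[0,0,0],"gripper":0.1},{"linear":[0,0,0.0],"rotation":[0,0,0],"gripper":0},{"linear":[0,0,-0.01],"rotation":[0,0,0],"gripper":0},{"linear":[0,0,-0.03],"rotation":[0,0,0],"gripper":0},{"linear":[0,0,-0.04],"rotation":[0,0,0],"gripper":0},{"linear":[-0.02,-0.036,-0.02],"rotation":[0,0,0],"gripper":0},{"linear":[-0.02,-0.036,0],"rotation":[0,0,0],"gripper":0},{"linear":[-0.02,-0.036,0],"rotation":[0,0,0],"gripper":0},{"linear":[-0.02,-0.036,0],"rotation":[0,0,0],"gripper":0}]' 15; python3 d.py .4222 -.108 .048 0; python3 - <<'E'
from h import *
f=grab('wrist','w4.png')
E
```

```text
clock: 7.05
tool_pos: [0.5136, -0.2823, 0.1626]
tcp_rot: [[1.0, -0.001, 0.007], [-0.001, -1.0, -0.004], [0.007, 0.004, -1.0]]
force: [1.6, -0.2, 1.0]
gripper_width: 0.501
pos [ 0.5136 -0.2823  0.1626] angx -0.06 w 0.5009038996133454 d tool [-0.0924 -0.1746  0.1132] |d| 0.228 tilt 0.48
rotz needed -0.0011
rotx,roty needed 0.004 -0.0074
```

View pics/w4.png

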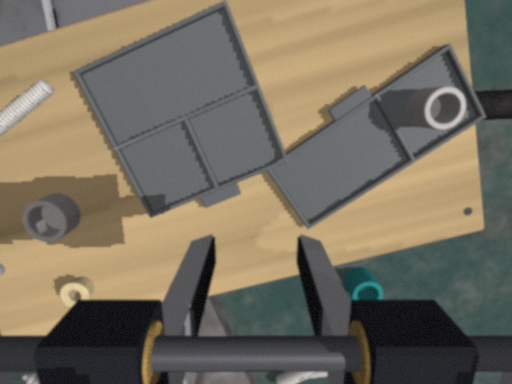

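```bash
python3 -m creep '[{"linear":[-0.023,-0.043,0],"rotation":[0,0,0],"gripper":0},{"linear":[-0.023,-0.043,0],"rotation":[0,0,0],"gripper":0},{"linear":[-0.023,-0.043,0.02],"rotation":[0,0,0],"gripper":0},{"linear":[-0.023,-0.043,0.02],"rotation":[0,0,0],"gripper":0},{"linear":[0,0,0],"rotation":[0,0,0],"gripper":0}]' 15; python3 d.py .4222 -.108 .050 0; python3 - <<'E'
from h import *
f=grab('wrist','w5.png'); print(proj(f,[.4222,-.108,.060]))
E
```

```text
clock: 7.6
tool_pos: [0.4216, -0.1095, 0.1266]
tcp_rot: [[1.0, 0.004, 0.012], [0.004, -1.0, -0.006], [0.012, 0.006, -1.0]]
force: [-0.0, -0.5, -0.7]
gripper_width: 0.501
pos [ 0.4216 -0.1095  0.1266] angx 0.21 w 0.5013726405365247 d tool [-0.0003 -0.0019  0.0766] |d| 0.077 tilt 0.78
rotz needed 0.0036
rotx,roty needed 0.0056 -0.0124
[254.89426821 213.53183009]
```

View pics/w5.png

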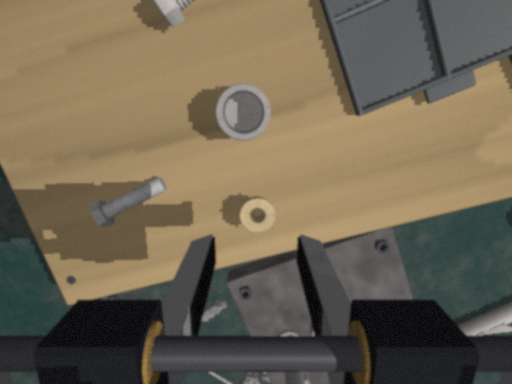

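```bash
python3 -m creep '[{"linear":[0,0,0.02],"rotation":[0.006,-0.012,0],"gripper":0},{"linear":[0,0,0.025],"rotation":[0,0,0],"gripper":0},{"linear":[0,0,0.015],"rotation":[0,0,0],"gripper":0},{"linear":[0,0,0],"rotation":[0,0,0],"gripper":0}]' 15; python3 d.py .4222 -.1095 .050 0
```

```text
clock: 8.05
tool_pos: [0.4289, -0.1144, 0.0702]
tcp_rot: [[1.0, 0.001, 0.01], [0.001, -1.0, -0.003], [0.01, 0.003, -1.0]]
force: [0.4, -0.8, 0.1]
gripper_width: 0.501
pos [ 0.4289 -0.1144  0.0702] angx 0.06 w 0.5008582039256834 d tool [-0.0069 -0.005   0.0201] |d| 0.022 tilt 0.61
rotz needed 0.001
rotx,roty needed 0.0028 -0.0103
```

```bash
python3 -m creep '[{"linear":[-0.007,-0.005,0.005],"rotation":[0.003,-0.01,0],"gripper":0},{"linear":[-0.001,-0.001,0.006],"rotation":[0,-0.002,0],"gripper":0},{"linear":[-0.001,0,0.006],"rotation":[0,-0.002,0],"gripper":0},{"linear":[0,0,0],"rotation":[0,0,0],"gripper":0}]' 15; python3 d.py .4222 -.1095 .050 0
```

```text
clock: 8.45
tool_pos: [0.4213, -0.1094, 0.0544]
tcp_rot: [[1.0, -0.001, -0.002], [-0.001, -1.0, -0.001], [-0.002, 0.001, -1.0]]
force: [-0.5, 0.5, -0.2]
gripper_width: 0.501
pos [ 0.4213 -0.1094  0.0544] angx -0.04 w 0.500503231590556 d tool [0.0009 0.0001 0.0044] |d| 0.004 tilt 0.09
rotz needed -0.0007
rotx,roty needed 0.0006 0.0015
```

```bash
python3 -m creep '[{"linear":[0.001,0,0.004],"rotation":[0,0,0],"gripper":0},{"linear":[0,0,0.001],"rotation":[0,0,0],"gripper":0},{"linear":[0,0,0],"rotation":[0,0,0],"gripper":0.6},{"linear":[0,0,0],"rotation":[0,0,0],"gripper":0.9},{"linear":[0,0,0],"rotation":[0,0,0],"gripper":0.9},{"linear":[0,0,0],"rotation":[0,0,0],"gripper":0.9}]' 10; python3 d.py .4222 -.1095 .050 0;
```

```text
clock: 9.05
tool_pos: [0.4231, -0.1096, 0.0497]
tcp_rot: [[1.0, -0.001, -0.0], [-0.001, -1.0, -0.001], [-0.0, 0.001, -1.0]]
force: [0.2, -0.1, -1.0]
gripper_width: 0.276
pos [ 0.4231 -0.1096  0.0497] angx -0.04 w 0.2755341308030181 d tool [-0.0009 -0.0001 -0.0003] |d| 0.001 tilt 0.06
rotz needed -0.0007
rotx,roty needed 0.001 0.0002
```

```bash
python3 -m creep '[{"linear":[0,0,-0.02],"rotation":[0,0,0],"gripper":0.9},{"linear":[0,0,-0.03],"rotation":[0,0,0],"gripper":0.9},{"linear":[0.027,0.029,-0.02],"rotation":[0,0,0],"gripper":0.9},{"linear":[0.027,0.029,0],"rotation":[0,0,0],"gripper":0.9},{"linear":[0.027,0.029,0],"rotation":[0,0,0],"gripper":0.9},{"linear":[0.027,0.029,0],"rotation":[0,0,0],"gripper":0.9},{"linear":[0.027,0.029,0],"rotation":[0,0,0],"gripper":0.9},{"linear":[0,0,0],"rotation":[0,0,0],"gripper":0.9}]'; python3 d.py .5656 -.2624 .053 0;python3 - <<'E'
from h import *
f=grab('wrist','w6.png')
E
```

```text
clock: 9.85
tool_pos: [0.5621, -0.26, 0.1233]
tcp_rot: [[1.0, 0.002, 0.0], [0.002, -1.0, -0.003], [0.0, 0.003, -1.0]]
force: [0.4, 0.6, -0.9]
gripper_width: 0.273
pos [ 0.5621 -0.26    0.1233] angx 0.12 w 0.2731492917313833 d tool [0.0034 0.0022 0.0703] |d| 0.07 tilt 0.16
rotz needed 0.0021
rotx,roty needed 0.0028 -0.0003
```

View pics/w6.png

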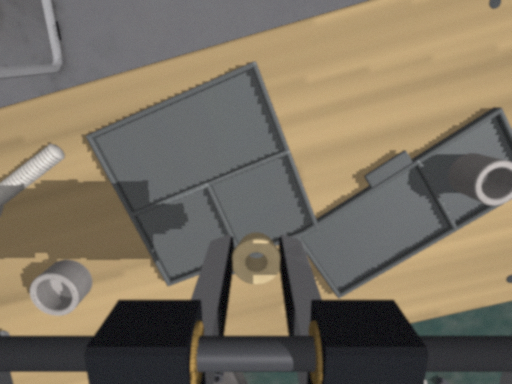

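Bushing is held between the pads at (256,257), level. Lower into the compartment.

```bash
python3 -m creep '[{"linear":[0.003,0.002,0.02],"rotation":[0.003,0,0],"gripper":0.9},{"linear":[0,0,0.02],"rotation":[0,0,0],"gripper":0.9},{"linear":[0,0,0.01],"rotation":[0,0,0],"gripper":0.9},{"linear":[0,0,0.005],"rotation":[0,0,0],"gripper":0.9},{"linear":[0,0,0],"rotation":[0,0,0],"gripper":0.9}]'; python3 d.py .5656 -.2624 .053 0
```

```text
clock: 10.4
tool_pos: [0.5624, -0.2574, 0.0669]
tcp_rot: [[1.0, 0.005, -0.002], [0.005, -1.0, 0.002], [-0.002, -0.002, -1.0]]
force: [0.2, 0.6, -0.6]
gripper_width: 0.276
pos [ 0.5624 -0.2574  0.0669] angx 0.27 w 0.27558997392323387 d tool [0.0032 0.0051 0.0139] |d| 0.015 tilt 0.16
rotz needed 0.0048
rotx,roty needed -0.0025 0.0015
```

```bash
python3 -m creep '[{"linear":[0.003,0.005,0.003],"rotation":[-0.002,0.001,0.005],"gripper":0.9},{"linear":[0,0,0.006],"rotation":[0,0,0],"gripper":0.9},{"linear":[0,0,0.003],"rotation":[0,0,0],"gripper":0.9},{"linear":[0,0,0.001],"rotation":[0,0,0],"gripper":0.9},{"linear":[0,0,0],"rotation":[0,0,0],"gripper":0.9}]'; python3 d.py .5656 -.2624 .053 0
```

```text
clock: 10.9
tool_pos: [0.5667, -0.2629, 0.055]
tcp_rot: [[1.0, -0.0, 0.002], [-0.0, -1.0, -0.001], [0.002, 0.001, -1.0]]
force: [0.4, -0.5, -0.9]
gripper_width: 0.278
pos [ 0.5667 -0.2629  0.055 ] angx -0.02 w 0.27841303051915073 d tool [-0.0011 -0.0005  0.002 ] |d| 0.002 tilt 0.13
rotz needed -0.0004
rotx,roty needed 0.0008 -0.0022
```

```bash
python3 -m creep '[{"linear":[0,0,0.002],"rotation":[0,0,0],"gripper":0.9},{"linear":[0,0,0.0005],"rotation":[0,0,0],"gripper":0.9},{"linear":[0,0,0],"rotation":[0,0,0],"gripper":0.3},{"linear":[0,0,0],"rotation":[0,0,0],"gripper":0.2},{"linear":[0,0,-0.01],"rotation":[0,0,0],"gripper":0.2},{"linear":[0,0,-0.03],"rotation":[0,0,0],"gripper":0},{"linear":[0,0,-0.04],"rotation":[0,0,0],"gripper":-0.2},{"linear":[-0.016,-0.038,-0.02],"rotation":[0,0,0],"gripper":-0.2},{"linear":[-0.016,-0.038,0],"rotation":[0,0,0],"gripper":-0.2},{"linear":[-0.016,-0.038,0],"rotation":[0,0,0],"gripper":-0.2},{"linear":[-0.016,-0.038,0],"rotation":[0,0,0],"gripper":-0.2},{"linear":[0,0,0],"rotation":[0,0,0],"gripper":-0.2}]'; python3 d.py .4983 -.0994 .050 0;python3 - <<'E'
from h import *
f=grab('wrist','w7.png');print(proj(f,[.4983,-.0994,.068]))
E
```

```text
clock: 12.1
tool_pos: [0.5015, -0.1066, 0.162]
tcp_rot: [[1.0, -0.003, 0.008], [-0.003, -1.0, -0.002], [0.008, 0.002, -1.0]]
force: [-0.4, -0.6, 1.4]
gripper_width: 0.599
pos [ 0.5015 -0.1066  0.162 ] angx -0.16 w 0.5986359706486666 d tool [-0.0041 -0.0075  0.112 ] |d| 0.112 tilt 0.46
rotz needed -0.0028
rotx,roty needed 0.0021 -0.0078
[248.49154851 207.30896743]
```

View pics/w7.png

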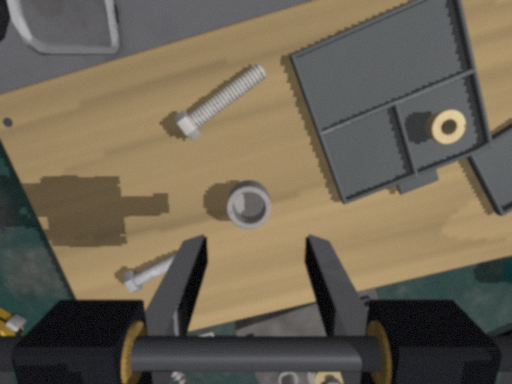

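```bash
python3 -m creep '[{"linear":[-0.004,-0.0075,0.025],"rotation":[0.002,-0.008,0],"gripper":-0.2},{"linear":[0,0,0.03],"rotation":[0,0,0],"gripper":-0.2},{"linear":[0,0,0.02],"rotation":[0,0,0],"gripper":-0.2},{"linear":[0,0,0.01],"rotation":[0,0,0],"gripper":-0.2},{"linear":[0,0,0],"rotation":[0,0,0],"gripper":-0.2}]'; python3 d.py .4983 -.0994 .050 0
```

```text
clock: 12.65
tool_pos: [0.5023, -0.1054, 0.0784]
tcp_rot: [[1.0, -0.008, 0.007], [-0.008, -1.0, -0.003], [0.007, 0.003, -1.0]]
force: [-0.7, 1.0, 0.4]
gripper_width: 0.603
pos [ 0.5023 -0.1054  0.0784] angx -0.44 w 0.6028452644998165 d tool [-0.0042 -0.006   0.0284] |d| 0.029 tilt 0.44
rotz needed -0.0078
rotx,roty needed 0.0033 -0.0069
```

```bash
python3 -m creep '[{"linear":[-0.004,-0.006,0],"rotation":[0.003,-0.007,-0.008],"gripper":-0.2},{"linear":[-0.001,0,0.01],"rotation":[0,0,0],"gripper":-0.2},{"linear":[-0.001,0,0.01],"rotation":[0,0,0],"gripper":-0.2},{"linear":[0,0,0.005],"rotation":[0,0,0],"gripper":-0.2},{"linear":[0,0,0],"rotation":[0,0,0],"gripper":-0.2}]'; python3 d.py .4983 -.0994 .050 0
```

```text
clock: 13.15
tool_pos: [0.4976, -0.1, 0.0539]
tcp_rot: [[1.0, -0.0, 0.003], [-0.0, -1.0, -0.001], [0.003, 0.001, -1.0]]
force: [-0.1, -0.4, 0.4]
gripper_width: 0.602
pos [ 0.4976 -0.1     0.0539] angx -0.02 w 0.6023031933441707 d tool [ 0.0006 -0.0006  0.004 ] |d| 0.004 tilt 0.17
rotz needed -0.0004
rotx,roty needed 0.0009 -0.0028
```

Close, lift, carry to compartment A (0.5403, −0.2015).

```bash
python3 -m creep '[{"linear":[0,0,0.003],"rotation":[0,-0.002,0],"gripper":-0.2},{"linear":[0,0,0],"rotation":[0,0,0],"gripper":0.4},{"linear":[0,0,0],"rotation":[0,0,0],"gripper":0.8},{"linear":[0,0,0],"rotation":[0,0,0],"gripper":0.8},{"linear":[0,0,0],"rotation":[0,0,0],"gripper":0.8}]' 15; python3 d.py .5403 -.2015 .054 0
```

```text
clock: 13.65
tool_pos: [0.498, -0.1001, 0.0511]
tcp_rot: [[1.0, -0.0, 0.001], [-0.0, -1.0, -0.001], [0.001, 0.001, -1.0]]
force: [-0.9, -0.3, -0.5]
gripper_width: 0.394
pos [ 0.498  -0.1001  0.0511] angx -0.02 w 0.39433554703336127 d tool [ 0.0423  0.1014 -0.0028] |d| 0.11 tilt 0.09
rotz needed -0.0004
rotx,roty needed 0.0011 -0.0011
```

```bash
python3 -m creep '[{"linear":[0,0,-0.02],"rotation":[0,0,0],"gripper":0.8},{"linear":[0,0,-0.03],"rotation":[0,0,0],"gripper":0.8},{"linear":[0.014,0.033,-0.02],"rotation":[0,0,0],"gripper":0.8},{"linear":[0.014,0.033,0],"rotation":[0,0,0],"gripper":0.8},{"linear":[0.014,0.033,0],"rotation":[0,0,0],"gripper":0.8},{"linear":[0,0,0],"rotation":[0,0,0],"gripper":0.8}]' 15; python3 d.py .5403 -.2015 .054 0;python3 - <<'E'
from h import *
f=grab('wrist','w8.png')
E
```

```text
clock: 14.25
tool_pos: [0.5411, -0.2017, 0.1248]
tcp_rot: [[1.0, 0.003, 0.002], [0.003, -1.0, -0.002], [0.002, 0.002, -1.0]]
force: [0.0, 0.2, -1.4]
gripper_width: 0.395
pos [ 0.5411 -0.2017  0.1248] angx 0.17 w 0.3946689340623648 d tool [-0.001  -0.0003  0.0708] |d| 0.071 tilt 0.14
rotz needed 0.003
rotx,roty needed 0.0019 -0.0016
```

View pics/w8.png

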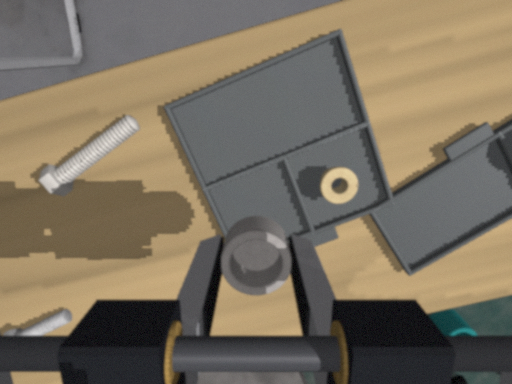

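```bash
python3 -m creep '[{"linear":[0,0,0.02],"rotation":[0.002,-0.002,0],"gripper":0.8},{"linear":[0,0,0.02],"rotation":[0,0,0],"gripper":0.8},{"linear":[0,0,0.01],"rotation":[0,0,0],"gripper":0.8},{"linear":[0,0,0.005],"rotation":[0,0,0],"gripper":0.8},{"linear":[0,0,0],"rotation":[0,0,0],"gripper":0.8}]'; python3 d.py .5403 -.2015 .054 0
```

```text
clock: 14.8
tool_pos: [0.5399, -0.1962, 0.0683]
tcp_rot: [[1.0, 0.007, -0.001], [0.007, -1.0, 0.002], [-0.001, -0.002, -1.0]]
force: [0.5, 0.1, -1.5]
gripper_width: 0.398
pos [ 0.5399 -0.1962  0.0683] angx 0.39 w 0.39790905257588005 d tool [0.0004 0.0054 0.0143] |d| 0.015 tilt 0.16
rotz needed 0.0068
rotx,roty needed -0.0025 0.0013
```

```bash
python3 -m creep '[{"linear":[0,0.005,0.002],"rotation":[-0.002,0.001,0.006],"gripper":0.8},{"linear":[0,0,0.006],"rotation":[0,0,0],"gripper":0.8},{"linear":[0,0,0.003],"rotation":[0,0,0],"gripper":0.8},{"linear":[0,0,0.002],"rotation":[0,0,0],"gripper":0.8},{"linear":[0,0,0],"rotation":[0,0,0],"gripper":0.8}]'; python3 d.py .5403 -.2015 .054 0
```

```text
clock: 15.3
tool_pos: [0.541, -0.2016, 0.0562]
tcp_rot: [[1.0, 0.001, 0.002], [0.001, -1.0, -0.0], [0.002, 0.0, -1.0]]
force: [0.3, 0.2, -1.4]
gripper_width: 0.393
pos [ 0.541  -0.2016  0.0562] angx 0.03 w 0.39298792468049554 d tool [-0.0007 -0.0001  0.0022] |d| 0.002 tilt 0.13
rotz needed 0.0005
rotx,roty needed 0.0005 -0.0022
```

```bash
python3 -m creep '[{"linear":[0,0,0.002],"rotation":[0,0,0],"gripper":0.8},{"linear":[0,0,0],"rotation":[0,0,0],"gripper":0.8},{"linear":[0,0,0],"rotation":[0,0,0],"gripper":0.1},{"linear":[0,0,0],"rotation":[0,0,0],"gripper":0.05},{"linear":[0,0,-0.01],"rotation":[0,0,0],"gripper":0.05},{"linear":[0,0,-0.03],"rotation":[0,0,0],"gripper":0.05},{"linear":[0,0,-0.04],"rotation":[0,0,0],"gripper":0.05},{"linear":[0.01,-0.03,-0.03],"rotation":[0,0,0],"gripper":0.1},{"linear":[0.01,-0.03,0],"rotation":[0,0,0],"gripper":0.1},{"linear":[0.01,-0.03,0],"rotation":[0,0,0],"gripper":0.1}]'; python3 -m creep '[{"linear":[0,0,0],"rotation":[0,0,0.145],"gripper":0.1},{"linear":[0,0,0],"rotation":[0,0,0.145],"gripper":0.1},{"linear":[0,0,0],"rotation":[0,0,0.145],"gripper":0.1},{"linear":[0,0,0],"rotation":[0,0,0.145],"gripper":0.1},{"linear":[0,0,0],"rotation":[0,0,0.145],"gripper":0.1},{"linear":[0,0,0],"rotation":[0,0,0.145],"gripper":0.1},{"linear":[0,0,0],"rotation":[0,0,0.13],"gripper":0.1},{"linear":[0,0,0],"rotation":[0,0,0],"gripper":0.1}]'; python3 d.py .587 -.0776 .047 -57.5;python3 - <<'E'
from h import *
f=grab('wrist','w9.png');print(proj(f,[.587,-.0776,.053]))
E
```

```text
clock: 16.3
tool_pos: [0.5708, -0.1138, 0.1732]
tcp_rot: [[1.0, -0.007, 0.005], [-0.007, -1.0, -0.002], [0.005, 0.002, -1.0]]
force: [0.9, -0.0, -1.4]
gripper_width: 0.451
clock: 17.1
tool_pos: [0.5738, -0.107, 0.1821]
tcp_rot: [[0.509, -0.861, 0.013], [-0.861, -0.509, 0.0], [0.007, -0.012, -1.0]]
force: [0.2, 0.6, 0.7]
gripper_width: 0.45
pos [ 0.5738 -0.107   0.1821] angx -59.4 w 0.4503590369688249 d tool [-0.0195 -0.0247  0.1353] |d| 0.139 tilt 0.77
rotz needed -0.0332
rotx,roty needed -0.0116 -0.0068
[231.70281016 209.89497449]
```

View pics/w9.png

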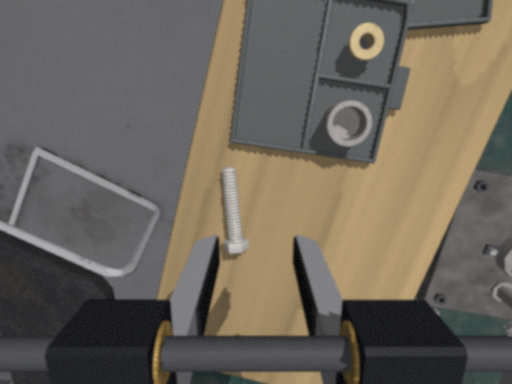

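```bash
python3 - <<'E'
from h import *
f=grab('wrist')
p,q=ray(f,237,252,.053),ray(f,229,170,.053); d=(p-q)[:2]; print(((p+q)/2).round(4),np.hypot(*d).round(4),np.degrees(np.arctan2(d[1],d[0])).round(1),p,q)
E
python3 d.py .587 -.0776 .047 -57.5
```

```text
[ 0.5845 -0.076   0.053 ] 0.0835 125.1 [ 0.56047601 -0.04183689  0.053     ] [ 0.60850972 -0.11010229  0.053     ]
pos [ 0.5739 -0.1069  0.1819] angx -59.01 w 0.447883519798834 d tool [-0.0193 -0.0248  0.1351] |d| 0.139 tilt 0.77
rotz needed -0.0264
rotx,roty needed -0.0116 -0.0069
```

```bash
python3 -m creep '[{"linear":[-0.019,-0.025,0.02],"rotation":[-0.012,-0.007,-0.05],"gripper":0.1},{"linear":[0,0,0.03],"rotation":[0,0,0],"gripper":0.1},{"linear":[0,0,0.03],"rotation":[0,0,0],"gripper":0.1},{"linear":[0,0,0.01],"rotation":[0,0,0],"gripper":0.1},{"linear":[0,0,0],"rotation":[0,0,0],"gripper":0.1}]';  python3 d.py .586 -.077 .047 -56
```

```text
clock: 17.7
tool_pos: [0.5878, -0.0772, 0.0923]
tcp_rot: [[0.573, -0.819, 0.003], [-0.819, -0.573, -0.0], [0.002, -0.003, -1.0]]
force: [0.1, 1.0, -0.6]
gripper_width: 0.449
pos [ 0.5878 -0.0772  0.0923] angx -55.01 w 0.44916870152047955 d tool [-0.0013  0.0015  0.0453] |d| 0.045 tilt 0.2
rotz needed 0.0172
rotx,roty needed -0.0028 -0.0021
```

```bash
python3 -m creep '[{"linear":[-0.001,0.001,0.015],"rotation":[-0.003,-0.002,0.017],"gripper":0.1},{"linear":[0,0,0.015],"rotation":[0,0,0],"gripper":0.1},{"linear":[0,0,0.005],"rotation":[0,0,0],"gripper":0.1},{"linear":[0,0,0],"rotation":[0,0,0],"gripper":0.1}]';  python3 d.py .586 -.077 .047 -56; python3 - <<'E'
from h import *
f=grab('wrist','w10.png')
E
```

```text
clock: 18.1
tool_pos: [0.5878, -0.0778, 0.0574]
tcp_rot: [[0.559, -0.829, 0.003], [-0.829, -0.559, -0.0], [0.002, -0.002, -1.0]]
force: [0.3, 0.5, -0.3]
gripper_width: 0.448
pos [ 0.5878 -0.0778  0.0574] angx -56.01 w 0.44799511126149816 d tool [-0.0017  0.0011  0.0104] |d| 0.011 tilt 0.17
rotz needed -0.0001
rotx,roty needed -0.0022 -0.0019
```

View pics/w10.png

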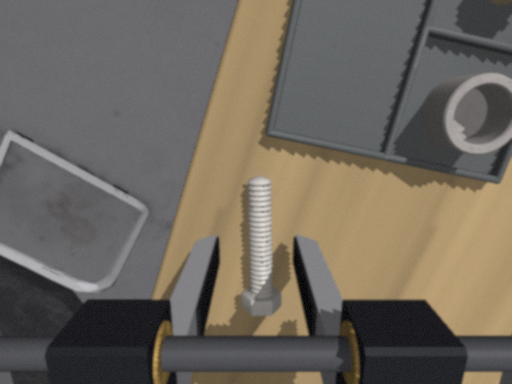

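```bash
python3 -m creep '[{"linear":[-0.002,0.001,0.007],"rotation":[-0.002,-0.002,0],"gripper":0.1},{"linear":[0,0,0.0035],"rotation":[0,0,0],"gripper":0.1},{"linear":[0,0,0],"rotation":[0,0,0],"gripper":0.6},{"linear":[0,0,0],"rotation":[0,0,0],"gripper":1},{"linear":[0,0,0],"rotation":[0,0,0],"gripper":1},{"linear":[0,0,0],"rotation":[0,0,0],"gripper":1}]' 25;  python3 d.py .586 -.077 .047 -56; python3 - <<'E'
from h import *
f=grab('wrist','w11.png'); T=r.read_state()['tool_pos']; print(proj(f,np.array(T)+[0,0,.007]))
E
```

```text
clock: 18.75
tool_pos: [0.5868, -0.0766, 0.0477]
tcp_rot: [[0.559, -0.829, 0.002], [-0.829, -0.559, -0.0], [0.001, -0.002, -1.0]]
force: [-0.6, -0.3, -0.4]
gripper_width: 0.147
pos [ 0.5868 -0.0766  0.0477] angx -55.99 w 0.14695247411813803 d tool [-0.0001  0.0008  0.0007] |d| 0.001 tilt 0.13
rotz needed 0.0002
rotx,roty needed -0.0018 -0.0013
[258.40131093 253.21285567]
```

View pics/w11.png

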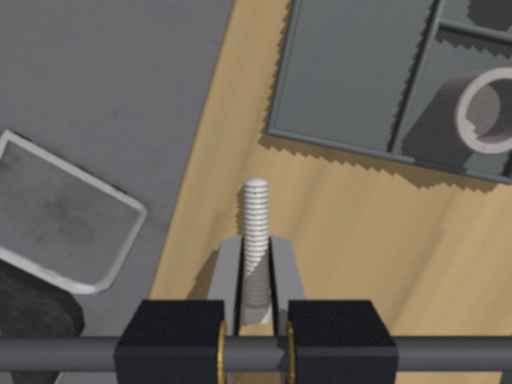

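```bash
python3 - <<'E'
from h import *
f=grab('wrist')
print(ray(f,256,178,.054)[:2]-r.read_state()['tool_pos'][:2], ray(f,257,322,.054)[:2]-r.read_state()['tool_pos'][:2])
E
python3 -m creep '[{"linear":[0,0,-0.02],"rotation":[0,0,0],"gripper":1},{"linear":[0,0,-0.03],"rotation":[0,0,0],"gripper":1},{"linear":[0,0,-0.03],"rotation":[0,0,0],"gripper":1},{"linear":[0.02,0.019,-0.03],"rotation":[0,0,0],"gripper":1},{"linear":[0.03,0.028,0],"rotation":[0,0,0],"gripper":1},{"linear":[0.03,0.028,0],"rotation":[0,0,0],"gripper":1},{"linear":[0.03,0.028,0],"rotation":[0,0,0],"gripper":1},{"linear":[0.03,0.028,0],"rotation":[0,0,0],"gripper":1},{"linear":[0.03,0.028,0],"rotation":[0,0,0],"gripper":1},{"linear":[0,0,0],"rotation":[0,0,0],"gripper":1}]';  python3 d.py .5437 -.3538 .051 -55.5
```

```text
[ 0.02522556 -0.03485964] [-0.02486485  0.03826688]
clock: 19.85
tool_pos: [0.5493, -0.3137, 0.1636]
tcp_rot: [[0.564, -0.826, 0.004], [-0.826, -0.564, -0.001], [0.004, -0.003, -1.0]]
force: [-0.5, 1.2, -0.3]
gripper_width: 0.142
pos [ 0.5493 -0.3137  0.1636] angx -55.7 w 0.14153045581587992 d tool [0.0296 0.0276 0.1127] |d| 0.12 tilt 0.26
rotz needed -0.0034
rotx,roty needed -0.0028 -0.0036
```

```bash
python3 -m creep '[{"linear":[0.03,0.028,0.01],"rotation":[-0.003,-0.004,-0.003],"gripper":1},{"linear":[0,0,0.03],"rotation":[0,0,0],"gripper":1},{"linear":[0,0,0.03],"rotation":[0,0,0],"gripper":1},{"linear":[0,0,0],"rotation":[0,0,0],"gripper":1}]';  python3 d.py .5437 -.3538 .051 -55.5;  python3 - <<'E'
from h import *
f=grab('wrist','w12.png')
g=grab('side'); cv2.imwrite('pics/s12.png',cv2.resize(g['img'][100:250,180:310],None,fx=4,fy=4))
E
```

```text
clock: 20.25
tool_pos: [0.5432, -0.3571, 0.0929]
tcp_rot: [[0.564, -0.826, 0.002], [-0.826, -0.564, -0.001], [0.002, -0.001, -1.0]]
force: [-1.3, -0.1, -0.6]
gripper_width: 0.143
pos [ 0.5432 -0.3571  0.0929] angx -55.66 w 0.14281377767973166 d tool [-0.0025 -0.0022  0.0419] |d| 0.042 tilt 0.12
rotz needed -0.0029
rotx,roty needed -0.0011 -0.0019
```

View pics/w12.png

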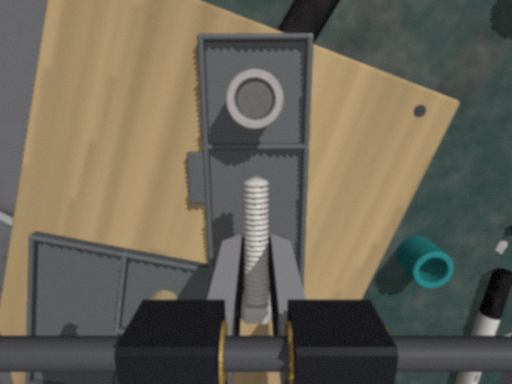

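View pics/s12.png

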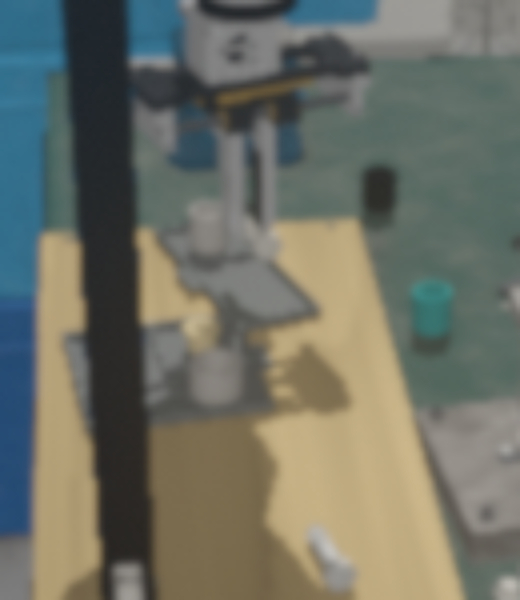

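```bash
python3 -m creep '[{"linear":[-0.0025,-0.002,0.015],"rotation":[-0.001,-0.002,0],"gripper":1},{"linear":[0,0,0.015],"rotation":[0,0,0],"gripper":1},{"linear":[0,0,0.005],"rotation":[0,0,0],"gripper":1},{"linear":[0,0,0],"rotation":[0,0,0],"gripper":1}]';  python3 d.py .5437 -.3538 .051 -55.5
```

```text
clock: 20.75
tool_pos: [0.5486, -0.3534, 0.0631]
tcp_rot: [[0.567, -0.824, 0.009], [-0.824, -0.567, -0.004], [0.008, -0.005, -1.0]]
force: [0.5, 0.1, -0.8]
gripper_width: 0.143
pos [ 0.5486 -0.3534  0.0631] angx -55.49 w 0.14337694727055866 d tool [-0.0026  0.0044  0.0121] |d| 0.013 tilt 0.55
rotz needed 0.0002
rotx,roty needed -0.0053 -0.008
```

```bash
python3 -m creep '[{"linear":[-0.0025,0.004,0.003],"rotation":[-0.005,-0.008,0],"gripper":1},{"linear":[0,0,0.005],"rotation":[0,0,0],"gripper":1},{"linear":[0,0,0.002],"rotation":[0,0,0],"gripper":1},{"linear":[0,0,0],"rotation":[0,0,0],"gripper":1}]';  python3 d.py .5437 -.3538 .051 -55.5
```

```text
clock: 21.15
tool_pos: [0.5438, -0.3539, 0.053]
tcp_rot: [[0.567, -0.824, 0.0], [-0.824, -0.567, 0.0], [0.0, -0.0, -1.0]]
force: [1.6, -0.4, -1.0]
gripper_width: 0.141
pos [ 0.5438 -0.3539  0.053 ] angx -55.49 w 0.14145312259636883 d tool [-0.0001  0.0001  0.002 ] |d| 0.002 tilt 0.01
rotz needed 0.0001
rotx,roty needed -0.0002 -0.0
```

```bash
python3 -m creep '[{"linear":[0,0,0.0015],"rotation":[0,0,0],"gripper":1},{"linear":[0,0,0.0005],"rotation":[0,0,0],"gripper":1},{"linear":[0,0,0],"rotation":[0,0,0],"gripper":0.5},{"linear":[0,0,0],"rotation":[0,0,0],"gripper":0.4},{"linear":[0,0,-0.01],"rotation":[0,0,0],"gripper":0.4},{"linear":[0,0,-0.03],"rotation":[0,0,0],"gripper":0.4},{"linear":[0,0,-0.03],"rotation":[0,0,0],"gripper":0.2},{"linear":[0,0,-0.03],"rotation":[0,0,0],"gripper":0.2},{"linear":[-0.035,-0.01,-0.02],"rotation":[0,0,0.04],"gripper":0.2},{"linear":[-0.04,-0.012,0],"rotation":[0,0,0.04],"gripper":0.2},{"linear":[-0.04,-0.012,0],"rotation":[0,0,0.04],"gripper":0.2}]'; python3 d.py .4312 -.0083 .047 -63.5;  python3 - <<'E'
from h import *
f=grab('wrist','w13.png')
E
```

```text
clock: 22.25
tool_pos: [0.5114, -0.2411, 0.1804]
tcp_rot: [[0.454, -0.891, 0.004], [-0.891, -0.454, -0.003], [0.004, -0.002, -1.0]]
force: [1.3, 0.5, -0.4]
gripper_width: 0.4
pos [ 0.5114 -0.2411  0.1804] angx -62.99 w 0.39992751471912386 d tool [-0.2443 -0.034   0.1325] |d| 0.28 tilt 0.26
rotz needed 0.0088
rotx,roty needed -0.0023 -0.004
```

View pics/w13.png

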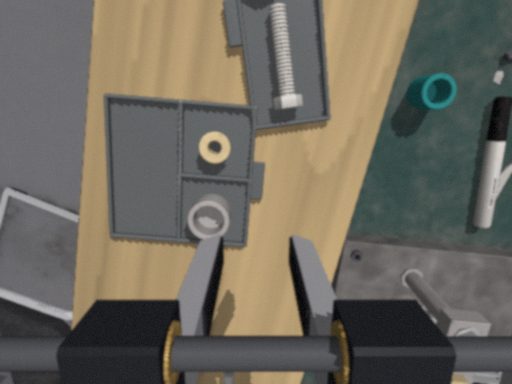

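```bash
python3 -m creep '[{"linear":[-0.04,-0.006,0],"rotation":[0,0,0],"gripper":0.2},{"linear":[-0.04,-0.006,0],"rotation":[0,0,0],"gripper":0.2},{"linear":[-0.04,-0.006,0],"rotation":[0,0,0],"gripper":0.2},{"linear":[-0.04,-0.006,0],"rotation":[0,0,0],"gripper":0.2},{"linear":[-0.03,-0.004,0.02],"rotation":[0,0,0],"gripper":0.2},{"linear":[-0.02,0,0.02],"rotation":[0,0,0],"gripper":0.2},{"linear":[0,0,0],"rotation":[0,0,0],"gripper":0.2}]'; python3 d.py .4312 -.0083 .047 -63.5;  python3 - <<'E'
from h import *
f=grab('wrist','w14.png')
np.save('w14v.npy',f['view']); print(proj(f,[.4312,-.0083,.052]))
E
```

```text
clock: 23.0
tool_pos: [0.4435, -0.0362, 0.1556]
tcp_rot: [[0.462, -0.887, 0.01], [-0.887, -0.462, -0.002], [0.006, -0.008, -1.0]]
force: [0.1, 0.2, 0.3]
gripper_width: 0.399
pos [ 0.4435 -0.0362  0.1556] angx -62.46 w 0.3993678067009262 d tool [-0.0311 -0.0011  0.1085] |d| 0.113 tilt 0.58
rotz needed 0.0181
rotx,roty needed -0.0082 -0.006
[256.24102345 231.05590493]
```

View pics/w14.png

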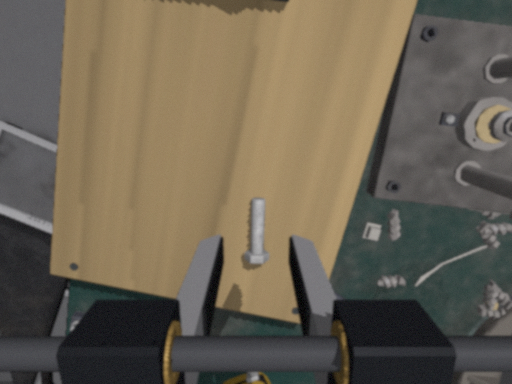

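```bash
python3 -m creep '[{"linear":[-0.033,-0.001,0.01],"rotation":[-0.008,-0.006,0],"gripper":0.2},{"linear":[0,0,0.03],"rotation":[0,0,0],"gripper":0.2},{"linear":[0,0,0.03],"rotation":[0,0,0],"gripper":0.2},{"linear":[0,0,0],"rotation":[0,0,0],"gripper":0.2}]'; python3 d.py .4305 -.007 .047 -62.5
```

```text
clock: 23.45
tool_pos: [0.4454, -0.0334, 0.0954]
tcp_rot: [[0.456, -0.89, 0.014], [-0.89, -0.456, -0.002], [0.008, -0.011, -1.0]]
force: [-0.1, -0.4, 0.9]
gripper_width: 0.402
pos [ 0.4454 -0.0334  0.0954] angx -62.87 w 0.40234062109147284 d tool [-0.0307  0.0018  0.0482] |d| 0.057 tilt 0.8
rotz needed -0.0064
rotx,roty needed -0.0114 -0.008
```

```bash
python3 -c "
from h import *
print(np.round(r.read_state()['qpos'],3))"
python3 -m creep '[{"linear":[-0.015,0.001,0],"rotation":[-0.011,-0.008,0],"gripper":0.2},{"linear":[-0.015,0,0],"rotation":[0,0,0],"gripper":0.2},{"linear":[0,0,0],"rotation":[0,0,0],"gripper":0.2}]'; python3 d.py .4305 -.007 .047 -62.5;python3 -c "
from h import *
print(np.round(r.read_state()['qpos'],3))"
```

```text
[-0.181  0.193  0.121  2.221 -0.031  0.715 -2.707]
clock: 23.75
tool_pos: [0.4328, -0.0093, 0.0989]
tcp_rot: [[0.45, -0.893, 0.001], [-0.893, -0.45, 0.002], [-0.001, -0.002, -1.0]]
force: [-0.5, 1.0, -0.1]
gripper_width: 0.401
pos [ 0.4328 -0.0093  0.0989] angx -63.23 w 0.40098289965976663 d tool [-0.003   0.0011  0.0519] |d| 0.052 tilt 0.1
rotz needed -0.0127
rotx,roty needed -0.0016 0.0009
[-0.377  0.174  0.277  2.244 -0.073  0.73  -2.724]
```

```bash
python3 -m creep '[{"linear":[0,0,-0.03],"rotation":[0,0,-0.145],"gripper":0.2},{"linear":[0,0,-0.03],"rotation":[0,0,-0.145],"gripper":0.2},{"linear":[0,0,0],"rotation":[0,0,-0.145],"gripper":0.2},{"linear":[0,0,0],"rotation":[0,0,-0.145],"gripper":0.2},{"linear":[0,0,0],"rotation":[0,0,-0.145],"gripper":0.2},{"linear":[0,0,0],"rotation":[0,0,-0.145],"gripper":0.2},{"linear":[0,0,0],"rotation":[0,0,-0.145],"gripper":0.2},{"linear":[0,0,0],"rotation":[0,0,-0.145],"gripper":0.2},{"linear":[0,0,0],"rotation":[0,0,-0.145],"gripper":0.2},{"linear":[0,0,0],"rotation":[0,0,-0.145],"gripper":0.2},{"linear":[0,0,0],"rotation":[0,0,-0.145],"gripper":0.2},{"linear":[0,0,0],"rotation":[0,0,-0.145],"gripper":0.2}]'; python3 d.py .4305 -.007 .16 117;python3 -c "
from h import *
print(np.round(r.read_state()['qpos'],3))"
```

```text
clock: 24.95
tool_pos: [0.4431, -0.027, 0.1814]
tcp_rot: [[0.777, 0.629, 0.022], [0.629, -0.777, -0.002], [0.016, 0.015, -1.0]]
force: [0.1, -0.1, -0.4]
gripper_width: 0.399
pos [ 0.4431 -0.027   0.1814] angx 39.0 w 0.39895758729880515 d tool [ 0.0024 -0.0238  0.0211] |d| 0.032 tilt 1.28
rotz needed -1.3613
rotx,roty needed 0.0153 -0.0163
[-0.269  0.051  0.189  2.152 -0.008  0.917 -0.966]
```

```bash
python3 -m creep '[{"linear":[0,0,0],"rotation":[0.015,-0.016,-0.145],"gripper":0.2},{"linear":[0,0,0],"rotation":[0,0,-0.145],"gripper":0.2},{"linear":[0,0,0],"rotation":[0,0,-0.145],"gripper":0.2},{"linear":[0,0,0],"rotation":[0,0,-0.145],"gripper":0.2},{"linear":[0,0,0],"rotation":[0,0,-0.145],"gripper":0.2},{"linear":[0,0,0],"rotation":[0,0,-0.145],"gripper":0.2},{"linear":[0,0,0],"rotation":[0,0,-0.145],"gripper":0.2},{"linear":[0,0,0],"rotation":[0,0,-0.145],"gripper":0.2},{"linear":[0,0,0],"rotation":[0,0,-0.145],"gripper":0.2},{"linear":[0,0,0],"rotation":[0,0,0],"gripper":0.2}]'; python3 d.py .4305 -.007 .12 117;python3 -c "
from h import *
print(np.round(r.read_state()['qpos'],3))"
```

```text
clock: 25.95
tool_pos: [0.4499, -0.0445, 0.1981]
tcp_rot: [[-0.434, 0.901, 0.017], [0.901, 0.434, -0.006], [-0.013, 0.012, -1.0]]
force: [0.3, -0.7, -0.7]
gripper_width: 0.401
pos [ 0.4499 -0.0445  0.1981] angx 115.74 w 0.40136937355984365 d tool [ 0.0432 -0.0022  0.0775] |d| 0.089 tilt 1.01
rotz needed -0.022
rotx,roty needed 0.0122 0.0127
[-1.960e-01  5.000e-02  1.520e-01  2.112e+00 -1.000e-03  9.640e-01
  4.060e-01]
```

```bash
python3 -m creep '[{"linear":[0.022,-0.001,0.015],"rotation":[0.012,0.013,-0.02],"gripper":0.2},{"linear":[0.022,-0.001,0.015],"rotation":[0,0,0],"gripper":0.2},{"linear":[0,0,0.02],"rotation":[0,0,0],"gripper":0.2},{"linear":[0,0,0],"rotation":[0,0,0],"gripper":0.2}]'; python3 d.py .4305 -.007 .12 117;python3 -c "
from h import *
print(np.round(r.read_state()['qpos'],3))
f=grab('wrist','w15.png'); print(proj(f,[.4312,-.0083,.052]))"
```

```text
clock: 26.35
tool_pos: [0.4294, -0.0068, 0.149]
tcp_rot: [[-0.433, 0.902, 0.003], [0.902, 0.433, 0.001], [-0.001, 0.003, -1.0]]
force: [0.4, 0.4, 0.3]
gripper_width: 0.4
pos [ 0.4294 -0.0068  0.149 ] angx 115.63 w 0.3999956503287406 d tool [-0.0006  0.0009  0.029 ] |d| 0.029 tilt 0.17
rotz needed -0.0239
rotx,roty needed 0.003 0.0007
[-0.242  0.086  0.114  2.198 -0.013  0.856  0.328]
[254.9494796 203.6710654]
```

View pics/w15.png

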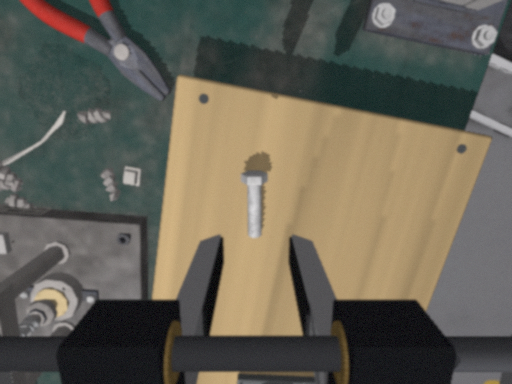

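```bash
python3 -m creep '[{"linear":[0,0.001,0.02],"rotation":[0.003,0,0],"gripper":0.2},{"linear":[0,0,0.03],"rotation":[0,0,0],"gripper":0.2},{"linear":[0,0,0.015],"rotation":[0,0,0],"gripper":0.2},{"linear":[0,0,0],"rotation":[0,0,0],"gripper":0.2}]'; python3 d.py .4305 -.007 .047 115.6;python3 -c "
from h import *
print(np.round(r.read_state()['qpos'],3))"
```

```text
clock: 26.8
tool_pos: [0.4344, -0.0068, 0.0877]
tcp_rot: [[-0.423, 0.906, 0.007], [0.906, 0.423, 0.001], [-0.002, 0.006, -1.0]]
force: [0.3, -0.3, -0.6]
gripper_width: 0.401
pos [ 0.4344 -0.0068  0.0877] angx 115.04 w 0.4005497081674775 d tool [ 0.0016 -0.0039  0.0407] |d| 0.041 tilt 0.38
rotz needed -0.0097
rotx,roty needed 0.0063 0.0022
[-0.236  0.192  0.114  2.246 -0.033  0.698  0.339]
```

```bash
python3 -m creep '[{"linear":[0.001,-0.004,0.01],"rotation":[0.006,0.002,-0.01],"gripper":0.2},{"linear":[0,-0.001,0.015],"rotation":[0.002,0,0],"gripper":0.2},{"linear":[0,-0.001,0.006],"rotation":[0,0,0],"gripper":0.2},{"linear":[0,0,0],"rotation":[0,0,0],"gripper":0.2}]'; python3 d.py .4305 -.007 .047 115.6
```

```text
clock: 27.2
tool_pos: [0.4304, -0.0087, 0.0586]
tcp_rot: [[-0.43, 0.903, 0.002], [0.903, 0.43, -0.0], [-0.001, 0.001, -1.0]]
force: [0.3, 0.5, 1.0]
gripper_width: 0.401
pos [ 0.4304 -0.0087  0.0586] angx 115.48 w 0.40145624954949133 d tool [0.0015 0.0008 0.0116] |d| 0.012 tilt 0.09
rotz needed -0.0021
rotx,roty needed 0.0014 0.0008
```

```bash
python3 -m creep '[{"linear":[0.001,0.001,0.007],"rotation":[0.001,0,0],"gripper":0.2},{"linear":[0,0,0.0045],"rotation":[0,0,0],"gripper":0.2},{"linear":[0,0,0],"rotation":[0,0,0],"gripper":0.6},{"linear":[0,0,0],"rotation":[0,0,0],"gripper":1},{"linear":[0,0,0],"rotation":[0,0,0],"gripper":1},{"linear":[0,0,0],"rotation":[0,0,0],"gripper":1}]' 30; python3 d.py .4305 -.007 .047 115.6; python3 -c "
from h import *
f=grab('wrist','w16.png')"
```

```text
clock: 27.8
tool_pos: [0.432, -0.0071, 0.0479]
tcp_rot: [[-0.43, 0.903, 0.003], [0.903, 0.43, -0.0], [-0.001, 0.002, -1.0]]
force: [1.0, -0.1, 0.1]
gripper_width: 0.118
pos [ 0.432  -0.0071  0.0479] angx 115.45 w 0.11820718771067834 d tool [ 0.0008 -0.0013  0.0009] |d| 0.002 tilt 0.16
rotz needed -0.0025
rotx,roty needed 0.0024 0.0013
```

View pics/w16.png

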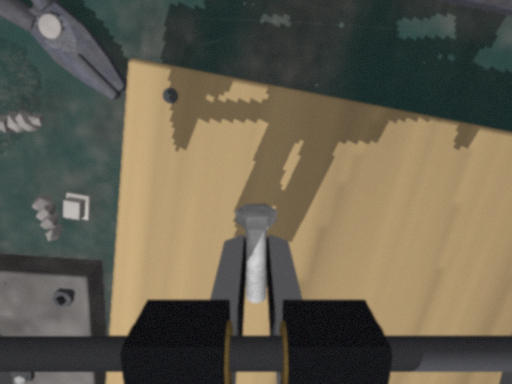

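```bash
python3 -m creep '[{"linear":[0,0,-0.02],"rotation":[0,0,0],"gripper":1},{"linear":[0,0,-0.03],"rotation":[0,0,0],"gripper":1},{"linear":[0,0,-0.03],"rotation":[0,0,0],"gripper":1},{"linear":[-0.02,0.006,-0.025],"rotation":[0,0,0.025],"gripper":1},{"linear":[-0.037,0.011,0],"rotation":[0,0,0.025],"gripper":1},{"linear":[-0.037,0.011,0],"rotation":[0,0,0],"gripper":1},{"linear":[-0.037,0.011,0],"rotation":[0,0,0],"gripper":1},{"linear":[-0.037,0.011,0],"rotation":[0,0,0],"gripper":1},{"linear":[-0.037,0.011,0],"rotation":[0,0,0],"gripper":1},{"linear":[0,0,0],"rotation":[0,0,0],"gripper":1}]'; python3 d.py .6139 -.2066 .051 112.6
```

```text
clock: 28.85
tool_pos: [0.573, -0.1775, 0.1591]
tcp_rot: [[-0.387, 0.922, 0.005], [0.922, 0.387, -0.001], [-0.003, 0.005, -1.0]]
force: [0.4, -0.0, -0.9]
gripper_width: 0.115
pos [ 0.573  -0.1775  0.1591] angx 112.76 w 0.11463367404856911 d tool [-0.0423  0.026   0.1084] |d| 0.119 tilt 0.31
rotz needed 0.0028
rotx,roty needed 0.0045 0.0031
```

```bash
python3 -m creep '[{"linear":[-0.021,0.013,0.01],"rotation":[0.004,0.003,0.003],"gripper":1},{"linear":[-0.021,0.013,0.01],"rotation":[0,0,0],"gripper":1},{"linear":[0,0,0.03],"rotation":[0,0,0],"gripper":1},{"linear":[0,0,0.015],"rotation":[0,0,0],"gripper":1},{"linear":[0,0,0],"rotation":[0,0,0],"gripper":1}]'; python3 d.py .6139 -.2066 .051 112.6; python3 -c "
from h import *
f=grab('wrist','w17.png')
g=grab('side'); cv2.imwrite('pics/s17.png',cv2.resize(g['img'][100:250,180:310],None,fx=4,fy=4))"
```

```text
clock: 29.35
tool_pos: [0.6143, -0.2073, 0.092]
tcp_rot: [[-0.383, 0.924, -0.0], [0.924, 0.383, 0.001], [0.001, 0.0, -1.0]]
force: [0.4, -0.7, -1.1]
gripper_width: 0.116
pos [ 0.6143 -0.2073  0.092 ] angx 112.52 w 0.11581057592969769 d tool [ 0.0008 -0.0001  0.041 ] |d| 0.041 tilt 0.04
rotz needed -0.0014
rotx,roty needed 0.0002 -0.0007
```

View pics/w17.png

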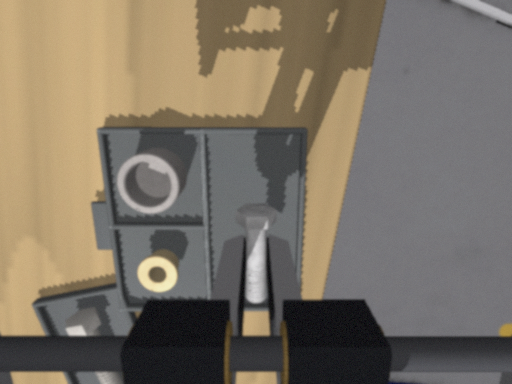

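View pics/s17.png

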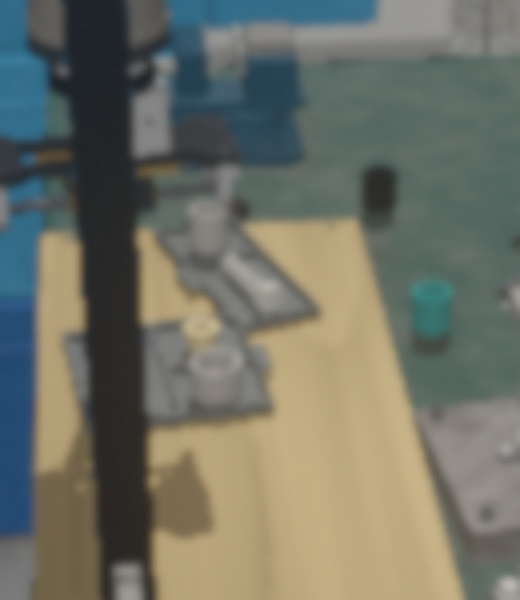

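Bolt centred over the long compartment, level. Lower it.

```bash
python3 -m creep '[{"linear":[0.001,0,0.015],"rotation":[0,0,0],"gripper":1},{"linear":[0,0,0.012],"rotation":[0,0,0],"gripper":1},{"linear":[0,0,0.004],"rotation":[0,0,0],"gripper":1},{"linear":[0,0,0],"rotation":[0,0,0],"gripper":1}]'; python3 d.py .6139 -.2066 .051 112.6
```

```text
clock: 29.85
tool_pos: [0.6159, -0.2058, 0.0635]
tcp_rot: [[-0.384, 0.923, 0.006], [0.923, 0.384, 0.0], [-0.002, 0.006, -1.0]]
force: [0.5, -0.6, -0.4]
gripper_width: 0.116
pos [ 0.6159 -0.2058  0.0635] angx 112.59 w 0.11575246735219501 d tool [ 0.     -0.0023  0.0125] |d| 0.013 tilt 0.35
rotz needed -0.0002
rotx,roty needed 0.0056 0.0023
```

```bash
python3 -m creep '[{"linear":[0,-0.002,0.004],"rotation":[0.005,0.002,0],"gripper":1},{"linear":[0,0,0.005],"rotation":[0,0,0],"gripper":1},{"linear":[0,0,0.002],"rotation":[0,0,0],"gripper":1},{"linear":[0,0,0],"rotation":[0,0,0],"gripper":1}]'; python3 d.py .6139 -.2066 .051 112.6
```

```text
clock: 30.25
tool_pos: [0.6142, -0.2068, 0.0521]
tcp_rot: [[-0.384, 0.923, 0.001], [0.923, 0.384, -0.0], [-0.001, 0.001, -1.0]]
force: [0.1, -0.7, -0.9]
gripper_width: 0.118
pos [ 0.6142 -0.2068  0.0521] angx 112.58 w 0.11754515984144893 d tool [ 0.0003 -0.0002  0.0011] |d| 0.001 tilt 0.05
rotz needed -0.0003
rotx,roty needed 0.0007 0.0005
```

```bash
python3 -m creep '[{"linear":[0,0,0.001],"rotation":[0,0,0],"gripper":1},{"linear":[0,0,0],"rotation":[0,0,0],"gripper":0.5},{"linear":[0,0,0],"rotation":[0,0,0],"gripper":0.4},{"linear":[0,0,-0.01],"rotation":[0,0,0],"gripper":0.4},{"linear":[0,0,-0.03],"rotation":[0,0,0],"gripper":0.4},{"linear":[0,0,-0.04],"rotation":[0,0,0],"gripper":0.4},{"linear":[0.02,0,-0.05],"rotation":[0,0,0],"gripper":0.4},{"linear":[0.03,0,-0.04],"rotation":[0,0,0],"gripper":0.4},{"linear":[0.03,0,-0.04],"rotation":[0,0,0],"gripper":0.4},{"linear":[0.03,0,-0.03],"rotation":[0,0,0],"gripper":0.4},{"linear":[0,0,0],"rotation":[0,0,0],"gripper":0.4},{"linear":[0,0,0],"rotation":[0,0,0],"gripper":0.4}]'; python3 -c "
from h import *
f=grab('wrist','w18.png'); np.save('w18v.npy',f['view'])
cv2.imwrite('pics/w18b.png',cv2.resize(f['img'],(800,600),interpolation=cv2.INTER_CUBIC))
g=grab('side'); cv2.imwrite('pics/s18.png',cv2.resize(g['img'][150:250,180:280],None,fx=6,fy=6))"
```

```text
clock: 31.45
tool_pos: [0.571, -0.1054, 0.3018]
tcp_rot: [[-0.382, 0.924, 0.006], [0.924, 0.382, 0.0], [-0.002, 0.006, -1.0]]
force: [-0.1, -0.4, -0.5]
gripper_width: 0.3
```

View pics/w18b.png

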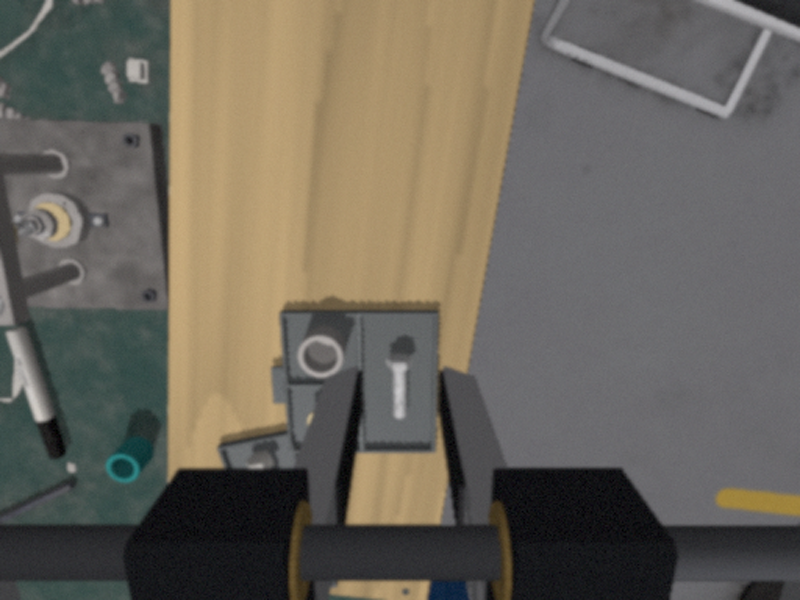

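View pics/s18.png

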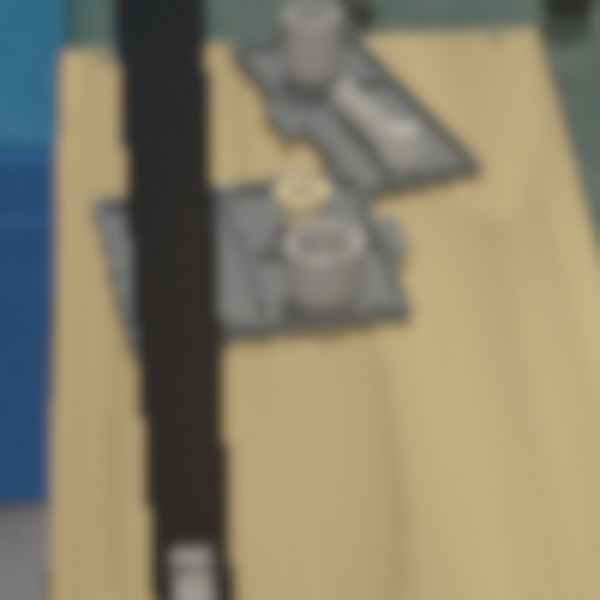

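```bash
python3 -m creep '[{"linear":[-0.04,-0.01,-0.01],"rotation":[0,0,0],"gripper":0.4},{"linear":[-0.04,-0.01,-0.01],"rotation":[0,0,0],"gripper":0.4},{"linear":[-0.04,-0.01,-0.01],"rotation":[0,0,0],"gripper":0.4},{"linear":[-0.04,-0.01,0],"rotation":[0,0,0],"gripper":0.4},{"linear":[-0.04,-0.01,0],"rotation":[0,0,0],"gripper":0.4},{"linear":[-0.04,-0.01,0],"rotation":[0,0,0],"gripper":0.4},{"linear":[-0.03,0,0],"rotation":[0,0,0],"gripper":0.4},{"linear":[0,0,0],"rotation":[0,0,0],"gripper":0.4},{"linear":[0,0,0],"rotation":[0,0,0],"gripper":0.4}]'; python3 -c "
from h import *
f=grab('wrist','w19.png'); np.save('w19v.npy',f['view'])
i=f['img']
T=np.load('trays.npz')
def w(T,x,y,z=.051):
    c,s=np.cos(T[2]),np.sin(T[2]); return np.array([T[0]+c*x-s*y,T[1]+s*x+c*y,z])
for n,hx,hy in (('S',.068,.068),('O',.035,.089)):
    print(n,[proj(f,w(T[n],a*hx,b*hy)).round(1).tolist() for a,b in ((1,1),(1,-1),(-1,-1),(-1,1))])
cv2.imwrite('pics/w19b.png',cv2.resize(i,(800,600),interpolation=cv2.INTER_CUBIC))"
```

```text
clock: 32.45
tool_pos: [0.6142, -0.3964, 0.3176]
tcp_rot: [[-0.375, 0.927, -0.015], [0.927, 0.375, 0.002], [0.007, -0.013, -1.0]]
force: [0.5, 0.2, 0.6]
gripper_width: 0.299
S [[350.3, -46.3], [342.9, 80.5], [233.9, 81.7], [230.6, -44.3]]
O [[216.2, 209.3], [181.0, 76.8], [235.4, 63.7], [265.4, 199.1]]
```

View pics/w19b.png

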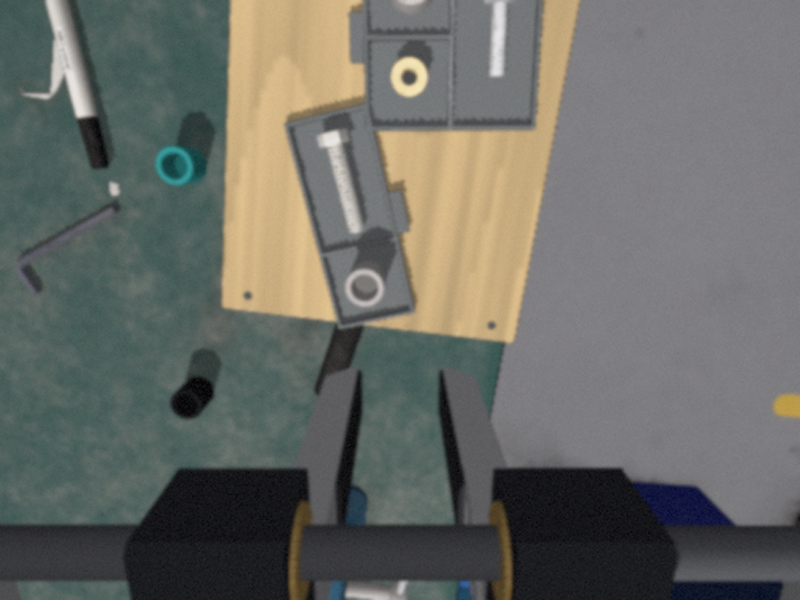

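```bash
python3 -c "
from h import *
f=grab('wrist'); T=np.load('trays.npz')
def loc(T,p):
    c,s=np.cos(T[2]),np.sin(T[2]); d=p[:2]-T[:2]; return (np.array([c*d[0]+s*d[1],-s*d[0]+c*d[1]])*1000).round(1)
def at(v,u,w,z): f['view']=np.load(v); return ray(f,u/1.5625,w/1.5625,z)
print('tall',loc(T['O'],at('w19v.npy',365,287,.079)))
print('long',loc(T['O'],at('w19v.npy',331,128,.056)),loc(T['O'],at('w19v.npy',357,232,.056)))
print('bush',loc(T['S'],at('w19v.npy',409,77,.063)))
print('low',loc(T['S'],at('w18v.npy',321,356,.071)))
print('short',loc(T['S'],at('w18v.npy',401,338,.055)),loc(T['S'],at('w18v.npy',399,418,.055)))
print(r.read_state()['clock'])
g=grab('top'); print(ray(g,148,230,.03)); cv2.imwrite('pics/t20.png',cv2.resize(g['img'][110:260,120:345],None,fx=3.5,fy=3.5))
"
```

```text
tall [-0.9 52.5]
long [ -1.8 -74.3] [-2.4 10.1]
bush [-33.  -32.6]
low [-30.5  33.4]
short [36.1 43.3] [ 34.2 -32.8]
32.55
[0.33081332 0.20037546 0.03      ]
```

View pics/t20.png

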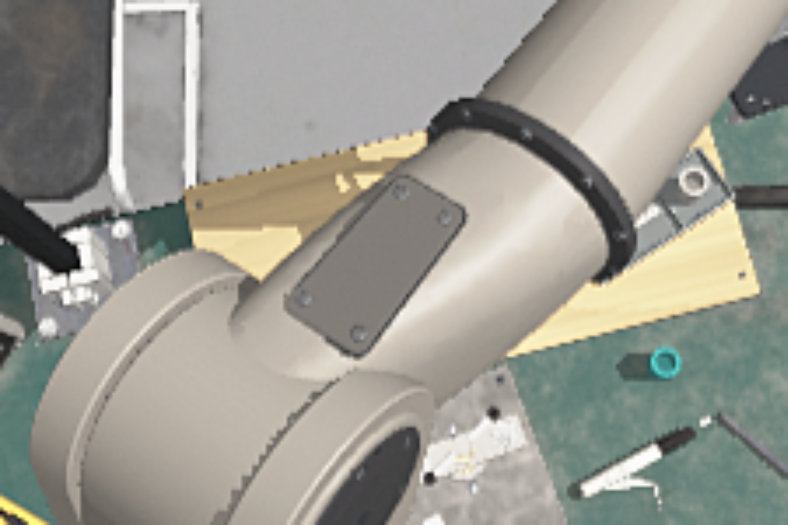

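```bash
python3 -m creep '[{"linear":[0.04,0.01,0.01],"rotation":[0,0,0],"gripper":0.4},{"linear":[0.04,0,0.01],"rotation":[0,0,0],"gripper":0.4},{"linear":[0.03,0,0.01],"rotation":[0,0,0],"gripper":0.4},{"linear":[0,0,0],"rotation":[0,0,0],"gripper":0.4},{"linear":[0,0,0],"rotation":[0,0,0],"gripper":0.4},{"linear":[0,0,0],"rotation":[0,0,0],"gripper":0.4}]'; python3 -c "
from h import *
f=grab('wrist','w21.png'); i=f['img']
T=np.load('trays.npz')['S']; c,s=np.cos(T[2]),np.sin(T[2])
def w(x,y,z): return [T[0]+c*x-s*y,T[1]+s*x+c*y,z]
for y in (.037,.005,-.025): print(proj(f,w(.034,y,.055)))
g=np.clip((i.astype(float)/255)**.6*255,0,255).astype('uint8')
cv2.imwrite('pics/w21b.png',cv2.resize(g[20:200,150:390],None,fx=3.3,fy=3.3,interpolation=cv2.INTER_CUBIC))"
```

```text
clock: 33.2
tool_pos: [0.5813, -0.2795, 0.2898]
tcp_rot: [[-0.384, 0.923, -0.01], [0.923, 0.384, 0.003], [0.006, -0.008, -1.0]]
force: [0.2, -0.3, -0.8]
gripper_width: 0.298
[306.55013935  93.71537529]
[305.43162304 121.68755045]
[304.42672346 146.81836604]
```

View pics/w21b.png

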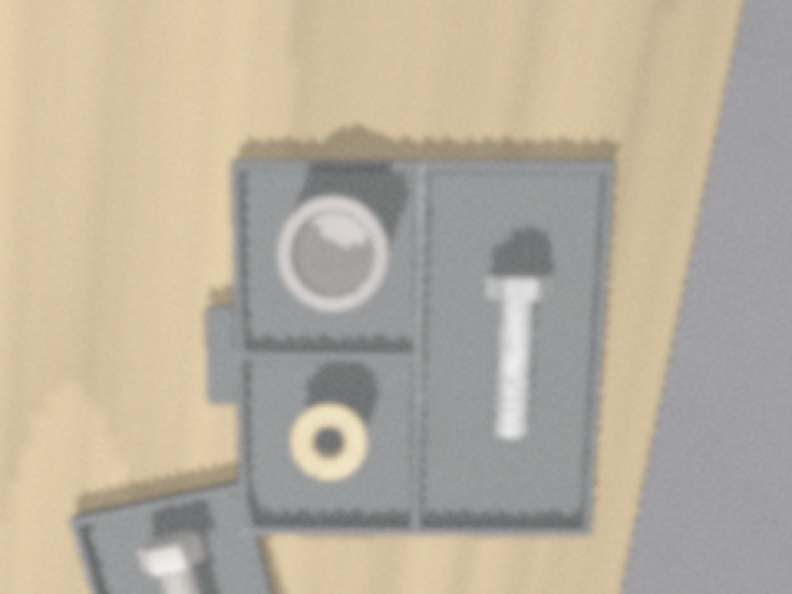

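```bash
python3 -c "
from h import *
print(np.abs(r.read_state()['joint_velocities']).max()); print(r.job_done())"
```

```text
0.011775535553172288
the job is handed in; nothing more can be done
None
```

Both kits are made up and the job is handed in, at about 33 s on the clock. I have no verdict back.

**Oblong tray:** the long nylon bolt lies in the long compartment and the tall cup stands in the square one.

**Square tray:** the short bolt lies in the long compartment. The low cup is in the (-33, +33) compartment and the bushing in the (-33, -33) one.

My last measurements, in each tray's own frame (mm):

| Part | Measured (x, y) | Required x | Required y |
|---|---|---|---|
| Long bolt, middle | (-2, -32) | -21 to 21 | -45 to -21 |
| Tall cup | (-1, 52) | -16 to 16 | 38 to 70 |
| Low cup | (-31, 33) | -46 to -20 | 20 to 46 |
| Bushing | (-33, -33) | -51 to -15 | -51 to -15 |
| Short bolt, middle | about (35, 0) | 11 to 55 | -37 to 37 |

- **Heights and tilt:** these were judged by eye. Each part was released at the height it had when gripped plus the 3 mm floor, and the pictures show them flat or upright.
- **Short bolt:** my first check gave a length of 76 mm instead of 58 mm. A closer crop showed I had taken the shadow beside the head for the head itself. The y value in the table is my estimate from that crop; I did not measure it again.
- **Joint limit:** on the first approach to the short bolt, joint 7 came to -2.72 rad against its -2.73 limit. I raised the arm, made a half turn and gripped from the other side; every reading I took stayed within range.
- **Tape measure:** the arm's paths stayed away from it. The arm hid it in the final top picture, so I could not see it there.

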